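Sort the workpieces into their holders

ROBOT

A 6-joint arm with a two-finger parallel gripper is mounted at the origin on a cart in front of the work surface, level with it; the furniture and walls round the work are solid. World frame = base frame: x ahead of the robot, y to its left, z up, the work surface at z = 0. Lengths are in m, angles in rad, forces in N, time in s.
With the tool pointing down it reaches from about 0.35 to 0.775 m from the base axis. Payload 7.3 kg.
Tool frame: the origin (TCP) lies at the very end of the fingers, on their centre line; the grasp point (between the pads) lies 19 mm behind it; x points along the fingers, y is the direction in which the jaws open and shut, and the axes are right-handed (so a half turn about x gives the same grasp; the last joint's range is limited). The gripper opens to 92 mm and grips with 3 to 60 N. Pads are 19 mm wide; open, the fingers measure 130 mm over their backs; the gripper's body (75 mm by 190 mm) begins 47 mm behind the grasp point.
Start: joints at [-1.312, 0.342, 1.524, -0, 1.275, -0.146], TCP at [0.207, -0.483, 0.227] pointing down, gripper open.
Joint ranges: [-2.53, 2.53], [-0.77, 2.02], [0.04, 2.7], [-1, 4.14], [0.28, 2.66], [-3.11, 3.11]. Speed limits (rad/s): [2.57, 2.57, 3.14, 3.14, 3.14, 3.14].

INTERFACE

Orientations are given as [roll, pitch, yaw] about the fixed x, y, z axes, in that order (R = Rz(yaw) Ry(pitch) Rx(roll)).
In Python, from cell import robot gives the robot as it stands.
- The arm moves only by the tool play_rows, never from a script. Its argument "moves" is a list that holds one entry, the list of rows, each a list of 5 numbers: the shift along the tool's x, y, z in m, then the turn about the tool's x in degrees, then the opening, from -1 (shut) to 1 (fully open), so that 0 is half open. A call has exactly 10 rows; each row shifts and turns the pose as measured when the row begins, along the tool's axes as they then stand; what a row does not reach is not made up. A row lasts 1/10 s, in which the tool goes at most 50 mm and 8.59 degrees, less where a joint would pass 70% of its speed; a pose out of reach is approached as far as the arm can. A call with a gripper value outside its range is refused whole. The fingers move at their own pace and stop on an object; "grip_force" is the grip in N (left out, the last holds). Time passes only in rows, so rows that do not move let the fingers close, or fill a call up. It gives the time, the measured TCP pose, the force and the opening at its end, in the units of the state.
- robot.observe(): the state, without advancing time (a new reading comes with each control period).
- robot.read_camera(name): name is "side" or "top" or "wrist"; returns the picture (420x560x3 uint8, red, green, blue); there is no depth.
- robot.get_calibration(name): a dict with "mtx" (3x3 intrinsics, pixels), "k1" (the pictures are not rectified: a ray, as slopes to the right and down, at radius r is drawn at 1 + k1 r^2 times it, then the intrinsics apply), "view" (4x4, takes a point from world to camera coordinates). Camera axes: x right, y up, looking along -z (the intrinsics and any distortion apply to the point x, -y, -z); pixel columns grow to the right and rows downward; lengths in m; the calibration is good to about 2 mm. A picture is of the moment at which its call begins: read the wrist's pose just before it. get_calibration takes no time and is no camera call; for the wrist camera it gives the pose at the moment of the call.
- robot.hand_in(): hands the job in, once; it reports no verdict.
Trained networks look in the newest picture that a camera, given by its name, has taken for a name from the list of things; names that differ only in an ending like _2 or _b are one class to them, and where a whole thing is asked for, a point or a joint stands for the part that bears it (a point fixed in the world has none). Each returns a list of dicts, best first, with "score" (0 to 1); they miss things now and then, are a little off and sometimes report something else, mostly with a low value. They report only what shows in the picture. A call takes as long as a camera call. They do not tell look-alikes from the thing itself.
- robot.spot_in(camera, label): "point" ([column, row] in pixels, amid what is visible of it).
The state is a dict: "time": time; "qpos": joint angles; "qvel": joint speeds; "joint_efforts": joint torques, N m; "tool_pos": TCP position; "tool_rot": TCP orientation; "contact_force": force on the tool from outside, world axes, zero at the start; "torque": the same for the moment, N m; "opening": finger opening in m.
Only numpy, scipy, OpenCV 4.12 (cv2) and the standard library are available. Lean on these libraries where they do the work, as an engineer would, in place of code of your own. Each camera call takes 0.05 s, during which the arm holds its last target.

TASK

Sort the mixed workpieces from the bench into the holders made for them: stand the tee upright inside the ring of the ring stand, put the flange flat over the spigot of the spigot stand, and lay both drilled plates side by side, flat and pins up, on the pallet, each reaching across from one edge bar to the other without lying on a bar or hanging over the pallet's open ends. Let go of everything and leave the hex key where it lies.

Things in the scene. Friction and masses are not known exactly. Their poses are not given: they have to be found in the camera images.
- tee: White metal tee piece, standing upright on the bench: a solid round column 46 mm in diameter and 100 mm tall, with a stub 26 mm in diameter out of each side, 85 mm over the stub ends, centred 34 mm above the foot (the stubs span heights 21 to 47 mm). 0.5 kg. Origin: centre of the foot; z up along the column, the stubs point along local +y and -y. Grip the column above the stubs.
- flange: Bare steel collared pipe flange, lying on its wide face: a disc 76 mm in diameter and 8 mm thick with four dark bolt spots, carrying a collar 50 mm in outside diameter that rises to 28 mm, with a 36 mm bore right through. 0.3 kg. Origin: centre of the underside; z up along the bore. Grip the collar above the disc.
- plate_1: Small drilled steel fixture plate with thin pins standing in it, lying flat: 34 mm (local x) by 78 mm (local y), 8 mm thick, pins to 29 mm. 0.11 kg. Origin: centre of the underside; z up. Grip the plate itself by its two long edges (34 mm apart along local x).
- plate_2: A second fixture plate, the same as plate_1 in every way. The two are interchangeable.
- ring_stand: Holder for the tee, fixed to the bench: a square grey-painted base 90 x 90 mm, 4 mm thick, with an upright dark steel ring on it, 64 mm inside and 72 mm outside diameter, its rim 16 mm above the bench. Origin: centre of the underside, on the ring's axis; z up. The tee's foot goes inside the ring, on the base (4 mm above the bench); its stubs then pass above the rim, at any yaw.
- spigot_stand: Holder for the flange, fixed to the bench: a round grey-painted base 100 mm in diameter, 4 mm thick, with a dark steel spigot 18 mm in diameter at its centre, tapered at the top, 32 mm high above the bench. Origin: centre of the underside, on the spigot's axis; z up. The flange goes over the spigot, wide face down on the base (4 mm above the bench).
- plate_pallet: Holder for both plates, fixed to the bench: a flat grey-painted pallet 140 mm (local x) by 110 mm (local y), 4 mm thick, with a dark edge bar along each long side, 6 mm wide, standing to 12 mm above the bench, 98 mm apart inside; the short ends are open. Origin: centre of the underside; z up. The plates lie on the floor (4 mm above the bench) with their 78 mm length along the pallet's local y, for instance 38 mm either side of the pallet's centre along local x.
- hex_key: Bystander: dark L-shaped hex key, 30 x 82 mm, 5 mm thick, lying flat and loose among the workpieces. Leave it alone. Origin: centre of the underside.
Not all that is in view belongs to the job. Leave any turquoise look-alike of the tee alone.

How it is judged:
By the outcome, as a careful person would: the job done as asked, in the order asked, and still so for the second after the job is handed in, with the robot touching nothing.
It also fails if it takes over 96 s, if anything falls off the work surface, if the arm or the gripper's body presses on something with over 40 N, if the wrist force passes 120 N, or if a joint passes its speed limit or range.

## Working session

There is one attempt and no reset: what is moved stays moved. The work goes in short steps, Python scripts to look and compute and a tool call to move; the robot and the scene stay as the last step left them, time stands still between calls to the robot, and variables do not carry over. Pictures are saved under pics/ and viewed, and the job is handed in when it is done.

Besides the shell and the picture viewer there is one more tool, called after "Call:" as name([rows], argument=value, ...), one row to a line, values as JSON. play_rows: Moves the arm, as the interface text tells. Its arguments: {"type":"object","properties":{"moves":{"type":"array"},"grip_force":{"type":"number"}},"required":["moves"]}

```bash
ls; mkdir -p pics; cat > h.py <<'E'
import numpy as np, cv2
from cell import robot
def save(c,n):
    im=robot.read_camera(c); cv2.imwrite('pics/'+n+'.png',np.ascontiguousarray(im[:,:,::-1])); return im
def ray(c,p,cal=None):
    k=cal or robot.get_calibration(c); K=np.array(k['mtx']); V=np.array(k['view'])
    d=np.linalg.inv(K)@[p[0],p[1],1]; rd=np.hypot(d[0],d[1]); r=rd
    for _ in range(30): r=rd/(1+k['k1']*r*r)
    s=r/rd if rd>0 else 1
    v=np.array([d[0]*s,-d[1]*s,-1]); R=V[:3,:3]; o=-R.T@V[:3,3]
    return o,R.T@v
def at(c,p,z,cal=None):
    o,d=ray(c,p,cal); return o+d*(z-o[2])/d[2]
def proj(c,P,cal=None):
    k=cal or robot.get_calibration(c); V=np.array(k['view']); q=V[:3,:3]@np.array(P)+V[:3,3]
    a=np.array([q[0],-q[1]])/-q[2]; a=a*(1+k['k1']*(a@a)); K=np.array(k['mtx']); return (K@[a[0],a[1],1])[:2]
E
python3 - <<'E'
from h import *
np.set_printoptions(precision=4,suppress=True)
save('top','top0');save('side','side0')
s=robot.observe();print(s)
for c in('top','side','wrist'):
    k=robot.get_calibration(c);V=np.array(k['view']);print(c,-V[:3,:3].T@V[:3,3],k['k1'],np.array(k['mtx']).tolist())
for c,h in (('top',1),('side',1)):
  for l in ['tee','flange','plate_1','ring_stand','spigot_stand','plate_pallet','hex_key']:
    z={'tee':.1 if c=='top' else .05,'flange':.028 if c=='top' else .014,'plate_1':.008}.get(l,.004)
    for r in robot.spot_in(c,l)[:4]: print(c,l,np.round(r['point']),round(r['score'],2),at(c,r['point'],z))
E
```

```text
pics
{'time': 0.1, 'qpos': array([-1.312 ,  0.3426,  1.5249,  0.    ,  1.2754, -0.146 ]), 'qvel': array([-0.0017, -0.0041, -0.0035,  0.0001, -0.0009,  0.0013]), 'joint_efforts': array([  0.0009, -43.2005, -24.4696,   0.0719,   0.0526,  -0.    ]), 'tool_pos': array([ 0.2067, -0.4822,  0.2261]), 'tool_rot': array([-1.7284,  1.5694,  1.818 ]), 'contact_force': array([-0.3068,  0.0598,  0.016 ]), 'torque': array([-0.0603, -0.0093, -0.0645]), 'opening': 0.0915456998846278}
top [ 0.3905 -0.2581  1.5201] -0.005303121358234389 [[472.5494057574308, 0.0, 272.44365443758886], [0.0, 472.5494057574308, 209.6855356209841], [0.0, 0.0, 1.0]]
side [-0.1026 -1.3419  0.536 ] -0.08741238089879753 [[509.6130691830834, 0.0, 273.7289648217835], [0.0, 509.6130691830834, 203.05377353078194], [0.0, 0.0, 1.0]]
wrist [ 0.2838 -0.449   0.3846] -0.0988790585792565 [[377.8344293360939, 0.0, 279.352305935415], [0.0, 377.8344293360939, 205.02548476805612], [0.0, 0.0, 1.0]]
top tee [210. 141.] 0.87 [ 0.7447 -0.0677  0.1   ]
top tee [339. 272.] 0.79 [ 0.3403 -0.4524  0.1   ]
top tee [383. 190.] 0.66 [ 0.5849 -0.5927  
[... 362 characters left out ...]
 222.] 0.66 [ 0.4988 -0.4718  0.004 ]
top plate_pallet [270. 182.] 0.61 [ 0.6316 -0.2498  0.004 ]
side tee [232. 250.] 0.92 [ 0.3152 -0.484   0.05  ]
side tee [291. 166.] 0.89 [ 0.734  -0.0785  0.05  ]
side tee [376. 240.] 0.89 [ 0.593 -0.617  0.05 ]
side tee [215. 204.] 0.78 [ 0.399  -0.2303  0.05  ]
side flange [255. 214.] 0.6 [ 0.4914 -0.2715  0.014 ]
side plate_1 [205. 238.] 0.77 [ 0.3279 -0.314   0.008 ]
side plate_1 [300. 246.] 0.6 [ 0.4895 -0.4804  0.008 ]
side plate_1 [251. 237.] 0.58 [ 0.4214 -0.3734  0.008 ]
side spigot_stand [296. 225.] 0.69 [ 0.555  -0.3701  0.004 ]
side plate_pallet [299. 203.] 0.6 [ 0.6432 -0.2512  0.004 ]
side hex_key [299. 222.] 0.74 [ 0.5687 -0.3631  0.004 ]
```

```bash
python3 - <<'E'
import cv2
a=cv2.imread('pics/top0.png');cv2.imwrite('pics/top0c.png',cv2.resize(a[100:310,170:430],None,fx=2.8,fy=2.8,interpolation=cv2.INTER_CUBIC))
a=cv2.imread('pics/side0.png');cv2.imwrite('pics/side0c.png',cv2.resize(a[110:310,160:420],None,fx=2.8,fy=2.8,interpolation=cv2.INTER_CUBIC))
E
```

```text
(no output)
```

View pics/top0c.png

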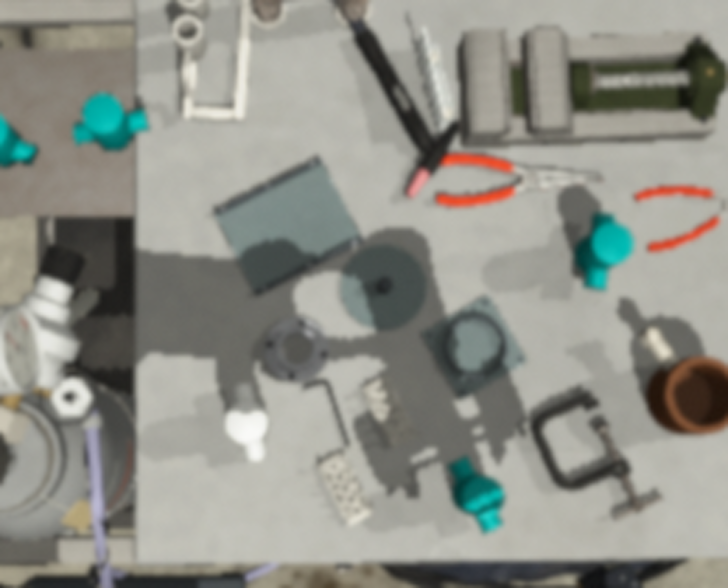

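View pics/side0c.png

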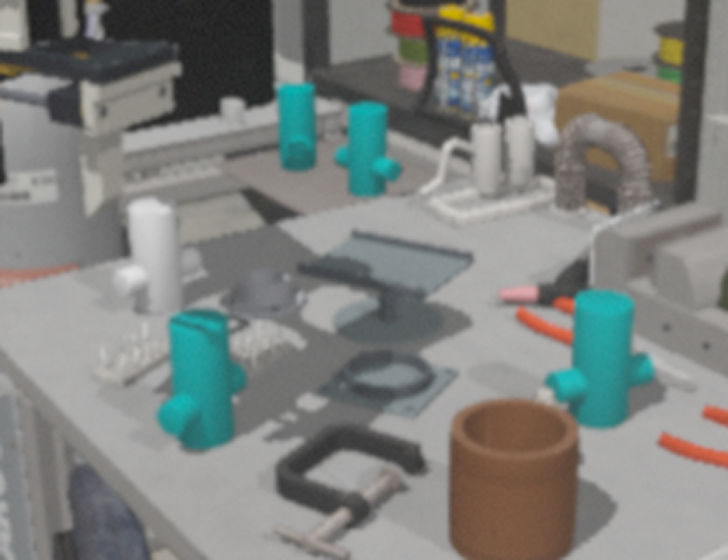

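View pics/top0.png

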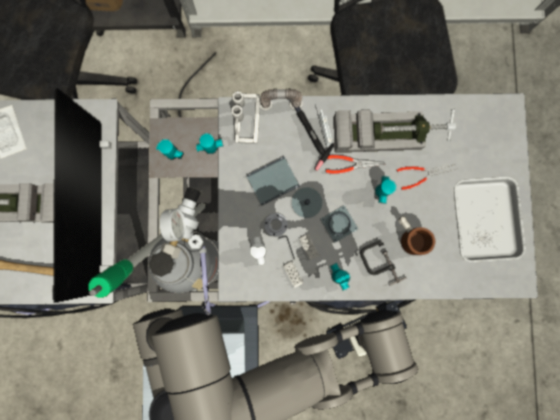

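The full bench is visible. The white tee is at about (259,250), the flange at (275,224), and the plates at (292,273) and (308,245). The pallet is at (273,180), the spigot stand at (307,203) and the ring stand at (339,222). The hex key is at (287,243), between the flange and the plates. I'll move the wrist camera over the work next.

```bash
cat >> h.py <<'E'
from scipy.spatial.transform import Rotation as Ro
np.set_printoptions(precision=4,suppress=True)
def tool():
    s=robot.observe(); R=Ro.from_euler('xyz',s['tool_rot']).as_matrix(); return s,np.array(s['tool_pos']),R
def plan(target,yang=None):
    s,p,R=tool(); d=R.T@(np.array(target)-p); print('t',s['time'],'p',p,'tool d mm',d*1000)
    ya=np.degrees(np.arctan2(R[1,1],R[0,1])); print('tool y at',ya,'x',R[:,0],'q',s['qpos'])
    if yang is not None:
        # turn +a about tool x(down) -> y angle decreases
        a=-(yang-ya); a=(a+90)%180-90; print('turn about x deg',a, 'joint6 lim ok?',s['qpos'][5])
        # after the turn: y axis dir
E
python3 - <<'E'
from h import *
plan([.42,-.33,.36])
print(tool()[2])
E
```

```text
t 0.8 p [ 0.2068 -0.4826  0.2268] tool d mm [-133.2528  -56.2666 -256.072 ]
tool y at -66.80761915990033 x [ 0.     -0.0001 -1.    ] q [-1.312   0.342   1.5241  0.      1.2754 -0.146 ]
[[ 0.      0.3938 -0.9192]
 [-0.0001 -0.9192 -0.3938]
 [-1.      0.0001 -0.    ]]
```

Call:
play_rows([
  [[-0.013,-0.006,-0.026,0,1],[-0.013,-0.006,-0.026,0,1],[-0.013,-0.006,-0.026,0,1],[-0.013,-0.006,-0.026,0,1],[-0.013,-0.006,-0.026,0,1],[-0.013,-0.006,-0.026,0,1],[-0.013,-0.006,-0.026,0,1],[-0.013,-0.006,-0.026,0,1],[-0.013,-0.006,-0.026,0,1],[-0.013,-0.006,-0.026,0,1]],
])

```text
time: 1.8
tool_pos: [0.4274, -0.3207, 0.3599]
tool_rot: [-1.457, 1.567, 2.082]
contact_force: [-0.5, -0.2, -0.4]
opening: 0.0915
```

```bash
python3 - <<'E'
from h import *
import pickle
plan([.42,-.33,.36])
cal=robot.get_calibration('wrist'); save('wrist','w1'); pickle.dump(cal,open('cal1.pkl','wb'))
V=np.array(cal['view']);print(-V[:3,:3].T@V[:3,3])
for l,z in [('tee',.1),('flange',.028),('plate_1',.008),('ring_stand',.004),('spigot_stand',.004),('plate_pallet',.004),('hex_key',.004)]:
    for r in robot.spot_in('wrist',l)[:4]: print(l,np.round(r['point']),round(r['score'],2),at('wrist',r['point'],z,cal))
E
```

```text
t 1.8 p [ 0.4274 -0.3207  0.3599] tool d mm [-0.0744  5.6874 10.4217]
tool y at -67.19408118840043 x [-0.0017  0.0031 -1.    ] q [-0.7878  0.2979  1.2264  0.001   1.6208  0.385 ]
[ 0.5049 -0.2883  0.5183]
tee [191. 132.] 0.94 [ 0.4178 -0.2169  0.1   ]
tee [345. 263.] 0.76 [ 0.3404 -0.444   0.1   ]
tee [534. 123.] 0.66 [ 0.5824 -0.5693  0.1   ]
flange [270.  81.] 0.79 [ 0.5012 -0.2755  0.028 ]
plate_1 [314. 169.] 0.75 [ 0.417  -0.3751  0.008 ]
plate_1 [251. 202.] 0.66 [ 0.3377 -0.3121  0.008 ]
ring_stand [393. 146.] 0.76 [ 0.4887 -0.462   0.004 ]
spigot_stand [351.  64.] 0.8 [ 0.5619 -0.3632  0.004 ]
plate_pallet [294.  11.] 0.76 [ 0.5919 -0.2687  0.004 ]
hex_key [268. 134.] 0.54 [ 0.4364 -0.2978  0.004 ]
```

View pics/w1.png

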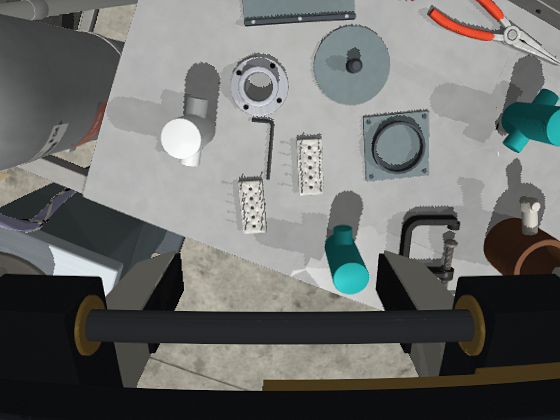

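The wrist view shows the tee top at about (182,139), the flange at (260,86), and the plates at (310,165) and (251,205). The ring is at (397,146) and the spigot base at (351,64). The pallet is mostly out of frame. I'll zoom in to measure.

```bash
python3 - <<'E'
import cv2
a=cv2.imread('pics/w1.png')
def crop(n,x0,y0,w,h,f):
    c=cv2.resize(a[y0:y0+h,x0:x0+w],None,fx=f,fy=f,interpolation=cv2.INTER_CUBIC)
    for x in range((x0+9)//10*10,x0+w,10): cv2.line(c,(int((x-x0+.5)*f),0),(int((x-x0+.5)*f),6 if x%50 else 600),(0,0,255),1); 
    for x in range((x0+49)//50*50,x0+w,50): cv2.putText(c,str(x),(int((x-x0)*f)+3,16),0,.45,(0,0,255))
    for y in range((y0+9)//10*10,y0+h,10): cv2.line(c,(0,int((y-y0+.5)*f)),(6 if y%50 else 800,int((y-y0+.5)*f)),(0,0,255),1)
    for y in range((y0+49)//50*50,y0+h,50): cv2.putText(c,str(y),(3,int((y-y0)*f)+14),0,.45,(0,0,255))
    cv2.imwrite('pics/'+n+'.png',c)
crop('w1a',150,40,200,150,4)
crop('w1b',225,90,200,150,4)
E
```

```text
(no output)
```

View pics/w1a.png

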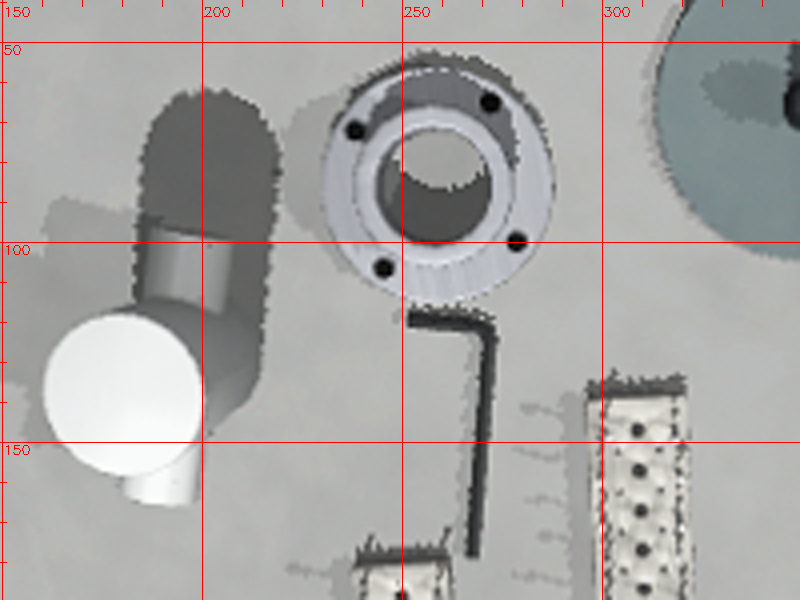

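View pics/w1b.png

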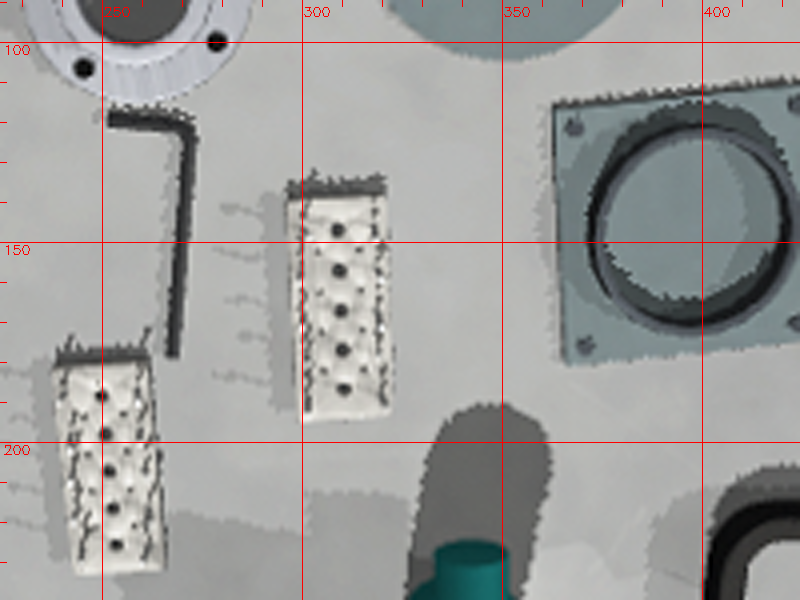

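```bash
python3 - <<'E'
import cv2
a=cv2.imread('pics/w1.png')
def crop(n,x0,y0,w,h,f):
    c=cv2.resize(a[y0:y0+h,x0:x0+w],None,fx=f,fy=f,interpolation=cv2.INTER_CUBIC)
    for x in range((x0+49)//50*50,x0+w,50): cv2.putText(c,str(x),(int((x-x0)*f)+3,16),0,.45,(0,0,255));cv2.line(c,(int((x-x0+.5)*f),0),(int((x-x0+.5)*f),600),(0,0,255),1); 
    for y in range((y0+49)//50*50,y0+h,50): cv2.putText(c,str(y),(3,int((y-y0)*f)+14),0,.45,(0,0,255));cv2.line(c,(0,int((y-y0+.5)*f)),(800,int((y-y0+.5)*f)),(0,0,255),1)
    cv2.imwrite('pics/'+n+'.png',c)
crop('w1c',235,0,200,190,4*.78)
E
python3 - <<'E'
from h import *
import pickle
cal=pickle.load(open('cal1.pkl','rb'))
w=lambda p,z:at('wrist',p,z,cal)
print('tee',w((180.3,137.9),.1),'stub dir',w((191,163),.034)-w((197.5,99),.034))
print('flange collar',w((258.6,85.9),.028),'disc',w((259,86),.008))
print('ring?')
# plate corners in crop b (x0=225,y0=90,f=4)
f=lambda x,y:(225+x/4-.5,90+y/4-.5)
for n,cs in (('pA',[(290,195),(388,192),(392,413),(303,422)]),('pB',[(54,365),(148,360),(166,570),(74,574)])):
    P=np.array([w(f(*c),.008) for c in cs]);print(n,P.mean(0));print(np.linalg.norm(P-np.roll(P,-1,0),axis=1),'long dir deg',[np.degrees(np.arctan2(*(P[j]-P[i])[1::-1])) for i,j in((3,0),(2,1))])
print('hexend',w((267.5,178),.005))
E
```

```text
tee [ 0.4075 -0.2078  0.1   ] stub dir [-0.0804 -0.0193 -0.    ]
flange collar [ 0.4904 -0.264   0.028 ] disc [ 0.4899 -0.2636  0.008 ]
ring?
pA [ 0.4182 -0.3688  0.008 ]
[0.033  0.0777 0.0315 0.08  ] long dir deg [np.float64(26.90875142530256), np.float64(25.74596745380011)]
pB [ 0.3324 -0.3166  0.008 ]
[0.0329 0.0789 0.0336 0.0787] long dir deg [np.float64(26.214861107270885), np.float64(26.768688892270667)]
hexend [ 0.3794 -0.3209  0.005 ]
```

View pics/w1c.png

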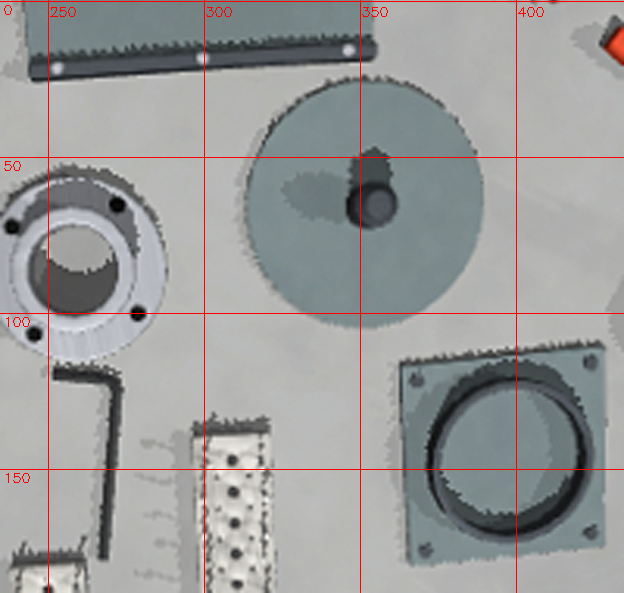

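```bash
python3 - <<'E'
from h import *
import pickle
cal=pickle.load(open('cal1.pkl','rb'))
w=lambda p,z:at('wrist',p,z,cal)
f=lambda x,y:(235+x/3.12-.5,y/3.12-.5)
P=np.array([w(f(*c),.004) for c in [(401,360),(604,345),(606,548),(408,565)]]);print('ringbase',P.mean(0),np.linalg.norm(P-np.roll(P,-1,0),axis=1))
print('ring rim',w(f(510,457),.016))
print('spigot base',w(f(364,202),.004),'tip',w(f(380,203),.032))
a,b=w(f(30,80),.012),w(f(376,58),.012);print('pallet bar',a,b,np.linalg.norm(a-b),np.degrees(np.arctan2(*(b-a)[1::-1])))
# top estimate of pallet, crop scale 2.8 offset 170,100
g=lambda x,y:(170+x/2.8-.5,100+y/2.8-.5)
P=np.array([at('top',g(*c),.010) for c in [(214,210),(318,157),(361,238),(258,293)]]);print('pallet top',P,P.mean(0),np.linalg.norm(P-np.roll(P,-1,0),axis=1))
print('tee top',at('top',g(243,425),.1),'flange',at('top',g(293,345),.02),'ring',at('top',g(474,344),.016),'spig',at('top',g(382,288),.004))
plan([.4075,-.2078,.17])
E
```

```text
ringbase [ 0.4907 -0.4671  0.004 ] [0.0889 0.0909 0.091  0.0914]
ring rim [ 0.4917 -0.4647  0.016 ]
spigot base [ 0.5621 -0.3629  0.004 ] tip [ 0.5612 -0.3648  0.032 ]
pallet bar [ 0.5517 -0.2186  0.012 ] [ 0.6136 -0.3424  0.012 ] 0.13839817133401353 -63.41566402228891
pallet top [[ 0.655  -0.1713  0.01  ]
 [ 0.7155 -0.2924  0.01  ]
 [ 0.6199 -0.3405  0.01  ]
 [ 0.5578 -0.221   0.01  ]] [ 0.6371 -0.2563  0.01  ] [0.1354 0.107  0.1346 0.1092]
tee top [ 0.4061 -0.2056  0.1   ] flange [ 0.4967 -0.2604  0.02  ] ring [ 0.4953 -0.4665  0.016 ] spig [ 0.5623 -0.3639  0.004 ]
t 2.2 p [ 0.4258 -0.322   0.3587] tool d mm [ 189.2301 -111.5389  -27.4831]
tool y at -67.26516961499384 x [-0.0028  0.0039 -1.    ] q [-0.7916  0.2979  1.2295  0.0007  1.6189  0.3825]
```

Call:
play_rows([
  [[0.021,-0.013,-0.003,0,1],[0.021,-0.013,-0.003,0,1],[0.021,-0.013,-0.003,0,1],[0.021,-0.013,-0.003,0,1],[0.021,-0.012,-0.003,0,1],[0.021,-0.012,-0.003,0,1],[0.021,-0.012,-0.003,0,1],[0.021,-0.012,-0.003,0,1],[0.021,-0.012,-0.003,0,1],[0,0,0,0,1]],
])

```text
time: 3.2
tool_pos: [0.3993, -0.2089, 0.1611]
tool_rot: [-1.002, 1.563, 2.521]
contact_force: [-0.8, -1.1, 0.8]
opening: 0.0919
```

```bash
python3 - <<'E'
from h import *
plan([.4075,-.207,.058])
E
```

```text
t 3.2 p [ 0.3993 -0.2089  0.1611] tool d mm [103.0056   1.9171  -8.7553]
tool y at -68.12866291083783 x [-0.0062  0.0045 -1.    ] q [-0.6523  0.2823  1.8117 -0.0003  1.0553  0.5369]
```

Call:
play_rows([
  [[0.006,0.001,-0.004,0,1],[0.012,0.001,-0.004,0,1],[0.013,0,0,0,1],[0.013,0,0,0,1],[0.013,0,0,0,1],[0.013,0,0,0,1],[0.012,0,0,0,1],[0.011,0,0,0,1],[0.008,0,0,0,1],[0,0,0,0,1]],
])

```text
time: 4.2
tool_pos: [0.4146, -0.2174, 0.0576]
tool_rot: [2.008, 1.563, -0.758]
contact_force: [-0.3, 0.1, -0.9]
opening: 0.0917
```

```bash
python3 - <<'E'
from h import *
plan([.4075,-.207,.058])
save('side','s1');im=save('wrist','w2')
E
```

```text
t 4.2 p [ 0.4146 -0.2174  0.0576] tool d mm [ -0.4692 -12.3177   2.8109]
tool y at -68.47276763663007 x [ 0.0057 -0.0054 -1.    ] q [-0.6463  0.4581  1.8978 -0.0012  0.778   0.5497]
```

View pics/w2.png

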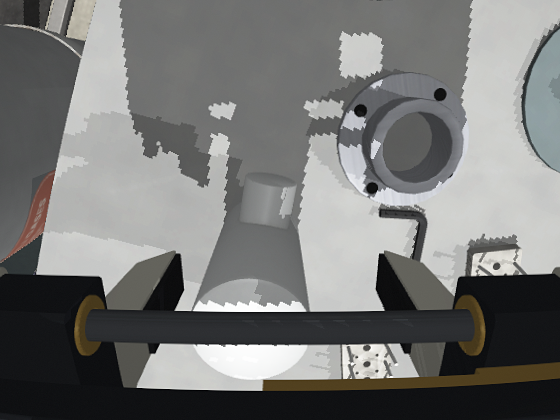

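Between the fingers, the tee sits left of centre (column at about 250, finger centre at about 280). That agrees with the 12 mm correction, so I'll centre and grip.

Call:
play_rows([
  [[0,-0.006,0.001,0,1],[0,-0.006,0.001,0,1],[0,0,0,0,1],[0,0,0,0,-1],[0,0,0,0,-1],[0,0,0,0,-1],[0,0,0,0,-1],[0,0,0,0,-1],[0,0,0,0,-1],[0,0,0,0,-1]],
], grip_force=30)

```text
time: 5.3
tool_pos: [0.4095, -0.2071, 0.0606]
tool_rot: [2.063, 1.557, -0.703]
contact_force: [-1.1, -0.3, 1.1]
opening: 0.0457
```

```bash
python3 - <<'E'
from h import *
plan([.4075,-.207,.058])
print(robot.observe()['contact_force'],robot.observe()['opening'])
E
```

```text
t 5.3 p [ 0.4095 -0.2071  0.0606] tool d mm [ 2.5775 -0.8944  1.8581]
tool y at -68.45797750475295 x [ 0.0107 -0.0091 -0.9999] q [-0.6348  0.4375  1.9249 -0.0014  0.7652  0.5609]
[-1.0779 -0.3272  1.0781] 0.04572800160395577
```

Call:
play_rows([
  [[-0.008,0,0,0,-1],[-0.008,0,0,0,-1],[-0.008,0,0,0,-1],[-0.008,0,0,0,-1],[-0.008,0,0,0,-1],[-0.008,0,0,0,-1],[-0.008,0,0,0,-1],[-0.008,0,0,0,-1],[-0.004,0,0,0,-1],[0,0,0,0,-1]],
])

```text
time: 6.3
tool_pos: [0.4076, -0.2056, 0.1341]
tool_rot: [2.05, 1.56, -0.716]
contact_force: [0.1, -0.9, -5.0]
opening: 0.0453
```

```bash
python3 - <<'E'
from h import *
plan([.4915,-.466,.13])
print(robot.observe()['contact_force'],robot.observe()['opening'])
E
```

```text
t 6.3 p [ 0.4076 -0.2056  0.1341] tool d mm [  6.7103 272.9269  17.6302]
tool y at -68.45791119597386 x [ 0.0083 -0.0072 -0.9999] q [-0.6347  0.3185  1.8479 -0.0011  0.9642  0.5607]
[ 0.051  -0.8798 -4.9874] 0.045281743879149156
```

Weight reads −5 N, so the tee is held. Next I move 273 mm along tool y.

Call:
play_rows([
  [[0,0.02,0.002,0,-1],[0,0.03,0.002,0,-1],[0,0.035,0.002,0,-1],[0,0.035,0.002,0,-1],[0,0.035,0.002,0,-1],[0,0.035,0.002,0,-1],[0,0.03,0.002,0,-1],[0,0.03,0.002,0,-1],[0,0.015,0,0,-1],[0,0,0,0,-1]],
])

```text
time: 7.3
tool_pos: [0.4899, -0.4646, 0.128]
tool_rot: [-1.712, 1.569, 1.807]
contact_force: [-0.3, 0.0, -4.4]
opening: 0.0454
```

```bash
python3 - <<'E'
from h import *
plan([.4915,-.466,.0655])
E
```

```text
t 7.3 p [ 0.4899 -0.4646  0.128 ] tool d mm [62.4627  2.0064 -1.0089]
tool y at -68.37653073411641 x [-0.0005  0.002  -1.    ] q [-0.8728  0.6996  1.1928  0.001   1.251   0.3203]
```

Call:
play_rows([
  [[0.004,0.001,0,0,-1],[0.004,0.001,0,0,-1],[0.004,0,0,0,-1],[0.004,0,0,0,-1],[0.004,0,0,0,-1],[0.004,0,0,0,-1],[0.004,0,0,0,-1],[0.004,0,0,0,-1],[0.004,0,0,0,-1],[0,0,0,0,-1]],
])

```text
time: 8.3
tool_pos: [0.4894, -0.4616, 0.0871]
tool_rot: [-1.425, 1.562, 2.097]
contact_force: [-0.3, 0.9, -5.4]
opening: 0.0455
```

```bash
python3 - <<'E'
from h import *
plan([.4915,-.466,.0655])
save('side','s2');save('wrist','w3')
import cv2
a=cv2.imread('pics/s2.png')[180:300,220:380];b=cv2.imread('pics/w3.png')
cv2.imwrite('pics/s2c.png',cv2.resize(a,None,fx=4,fy=4))
E
```

```text
t 8.3 p [ 0.4894 -0.4616  0.0871] tool d mm [21.5204  5.0232 -0.3264]
tool y at -68.24662105973884 x [-0.0042  0.0073 -1.    ] q [-0.8707  0.7377  1.2383  0.0016  1.1739  0.3198]
```

View pics/s2c.png

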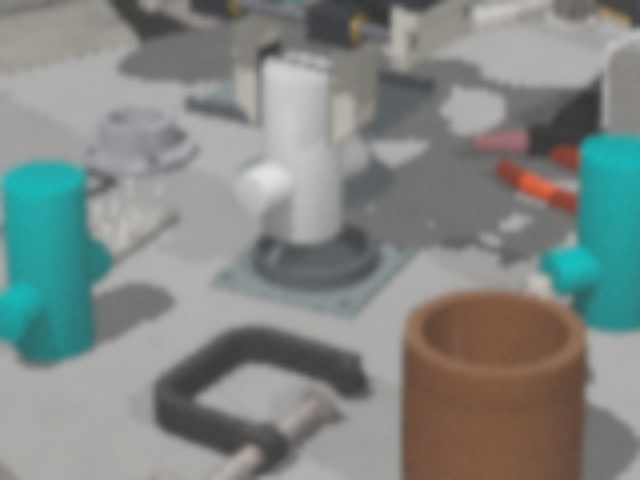

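View pics/w3.png

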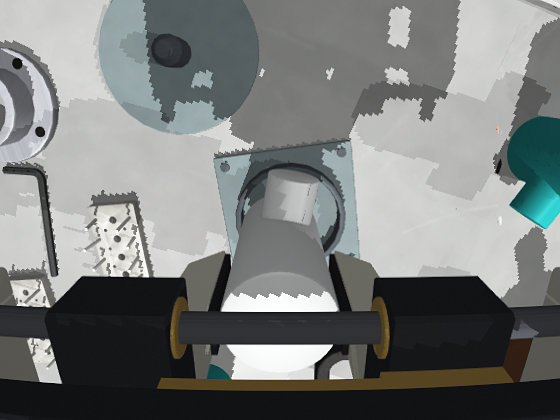

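The foot is just above the ring, with the ring centre at column 289 and the tee at about 283. The remaining 5 mm along tool y fits that, so I'll lower it.

Call:
play_rows([
  [[0,0.003,0,0,-1],[0,0.002,0,0,-1],[0.003,0,0,0,-1],[0.003,0,0,0,-1],[0.003,0,0,0,-1],[0.003,0,0,0,-1],[0.003,0,0,0,-1],[0.003,0,0,0,-1],[0.002,0,0,0,-1],[0,0,0,0,-1]],
])

```text
time: 9.4
tool_pos: [0.4917, -0.4672, 0.0662]
tool_rot: [-1.47, 1.564, 2.051]
contact_force: [0.1, -0.5, -4.2]
opening: 0.0456
```

```bash
python3 - <<'E'
from h import *
plan([.4915,-.466,.0655])
save('side','s3')
import cv2
a=cv2.imread('pics/s3.png')[180:300,220:380]
cv2.imwrite('pics/s3c.png',cv2.resize(a,None,fx=4,fy=4))
E
```

```text
t 9.4 p [ 0.4917 -0.4672  0.0662] tool d mm [ 0.7326 -1.1545 -0.2077]
tool y at -68.25412874291366 x [-0.0031  0.0059 -1.    ] q [-0.8733  0.768   1.2396  0.0016  1.1405  0.3173]
```

View pics/s3c.png

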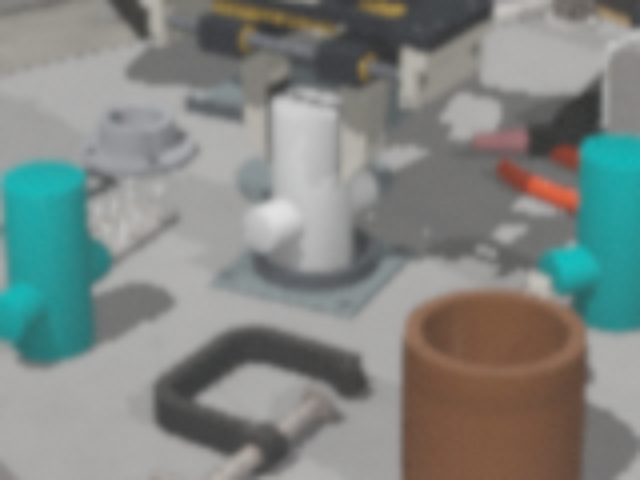

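Call:
play_rows([
  [[0.001,0,0,0,-1],[0.001,0,0,0,-1],[0.001,0,0,0,-1],[0,0,0,0,-1],[0,0,0,0,0.5],[0,0,0,0,0.5],[0,0,0,0,0.5],[0,0,0,0,1],[0,0,0,0,1],[0,0,0,0,1]],
])

```text
time: 10.45
tool_pos: [0.4936, -0.4693, 0.0674]
tool_rot: [2.482, 1.568, -0.28]
contact_force: [-0.6, 0.3, 0.3]
opening: 0.0884
```

Call:
play_rows([
  [[-0.006,0,0,0,1],[-0.015,0,0,0,1],[-0.02,0,0,0,1],[-0.02,0,0,0,1],[-0.02,0,0,0,1],[-0.02,0,0,0,1],[-0.02,0,0,0,1],[-0.015,0,0,0,1],[-0.005,0,0,0,1],[0,0,0,0,1]],
])

```text
time: 11.45
tool_pos: [0.4937, -0.4697, 0.225]
tool_rot: [2.025, 1.56, -0.737]
contact_force: [-0.9, 0.2, -0.3]
opening: 0.0919
```

```bash
python3 - <<'E'
from h import *
plan([.4904,-.264,.15])
save('side','s4');save('wrist','w4')
import cv2
a=cv2.imread('pics/s4.png')[180:300,220:380]
cv2.imwrite('pics/s4c.png',cv2.resize(a,None,fx=4,fy=4))
E
```

```text
t 11.45 p [ 0.4937 -0.4697  0.225 ] tool d mm [  73.473  -192.9579  -72.8279]
tool y at -68.24634481776854 x [ 0.008  -0.0072 -0.9999] q [-0.8735  0.6373  1.0403  0.0015  1.4533  0.3174]
```

View pics/s4c.png

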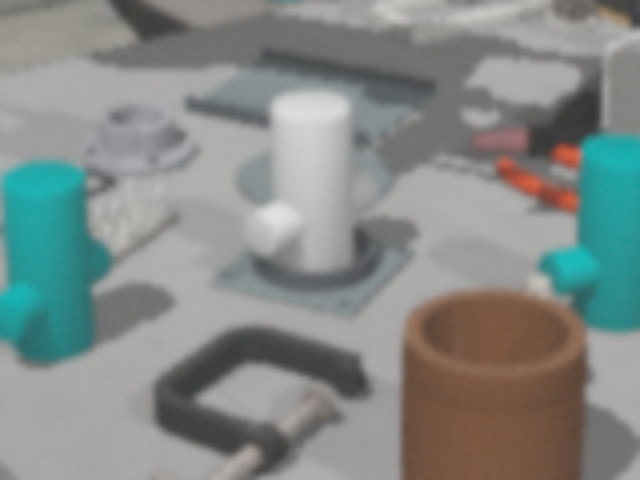

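View pics/w4.png

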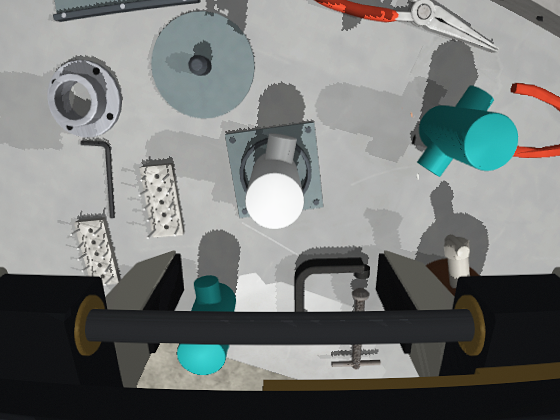

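The tee stands upright in the ring. Next is the flange.

Call:
play_rows([
  [[0,-0.015,-0.006,0,1],[0.004,-0.022,-0.008,0,1],[0.006,-0.022,-0.008,0,1],[0.006,-0.022,-0.008,0,1],[0.008,-0.022,-0.008,0,1],[0.008,-0.022,-0.008,0,1],[0.008,-0.022,-0.008,0,1],[0.008,-0.022,-0.008,0,1],[0.004,-0.018,-0.008,0,1],[0,-0.004,-0.002,0,1]],
])

```text
time: 12.55
tool_pos: [0.4836, -0.2549, 0.1571]
tool_rot: [-1.085, 1.558, 2.433]
contact_force: [-0.2, -1.1, -0.5]
opening: 0.0921
```

```bash
python3 - <<'E'
from h import *
plan([.4904,-.264,.060])
save('wrist','w5')
print(proj('wrist',[.4904,-.264,.028]))
E
```

```text
t 12.55 p [ 0.4836 -0.2549  0.1571] tool d mm [96.9079 12.0965 -3.6081]
tool y at -68.42164896986615 x [-0.0099  0.0085 -0.9999] q [-0.626   0.4524  1.5563  0.0012  1.1459  0.5677]
[295.2216 188.414 ]
```

View pics/w5.png

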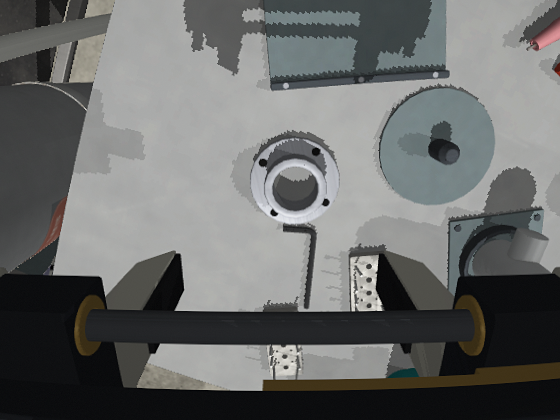

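The collar is at (295,187), where predicted. Descending.

Call:
play_rows([
  [[0.006,0.002,0,0,1],[0.012,0.002,-0.001,0,1],[0.012,0.002,-0.001,0,1],[0.012,0.002,-0.001,0,0.7],[0.012,0.001,0,0,0.7],[0.012,0.001,0,0,0.7],[0.012,0,0,0,0.7],[0.012,0,0,0,0.7],[0.006,0,0,0,0.7],[0,0,0,0,0.7]],
])

```text
time: 13.6
tool_pos: [0.4888, -0.267, 0.0504]
tool_rot: [-1.007, 1.556, 2.508]
contact_force: [0.2, -0.2, 0.5]
opening: 0.0778
```

```bash
python3 - <<'E'
from h import *
plan([.4904,-.264,.0115])
E
```

```text
t 13.6 p [ 0.4888 -0.267   0.0504] tool d mm [38.9083 -1.7555 -2.8672]
tool y at -68.61090422496049 x [-0.0119  0.0087 -0.9999] q [-0.6375  0.6029  1.6351 -0.0001  0.9184  0.56  ]
```

Call:
play_rows([
  [[0.004,0,-0.001,0,0.7],[0.005,0,-0.001,0,0.7],[0.005,-0.001,-0.001,0,0.7],[0.005,-0.001,0,0,0.7],[0.005,0,0,0,0.7],[0.005,0,0,0,0.7],[0.004,0,0,0,0.7],[0.003,0,0,0,0.7],[0.002,0,0,0,0.7],[0,0,0,0,0.7]],
])

```text
time: 14.6
tool_pos: [0.4917, -0.2639, 0.0105]
tool_rot: [-1.01, 1.559, 2.505]
contact_force: [0.4, 0.1, 0.2]
opening: 0.0781
```

```bash
python3 - <<'E'
from h import *
plan([.4904,-.264,.0115]); save('wrist','w6');save('side','s6')
import cv2
a=cv2.imread('pics/s6.png')[170:270,200:333]
cv2.imwrite('pics/s6c.png',cv2.resize(a,None,fx=5,fy=5))
E
```

```text
t 14.6 p [ 0.4917 -0.2639  0.0105] tool d mm [-0.9724 -0.4033  1.287 ]
tool y at -68.58117139465938 x [-0.0093  0.0068 -0.9999] q [-0.6299  0.6623  1.6614  0.0001  0.8294  0.5669]
```

View pics/w6.png

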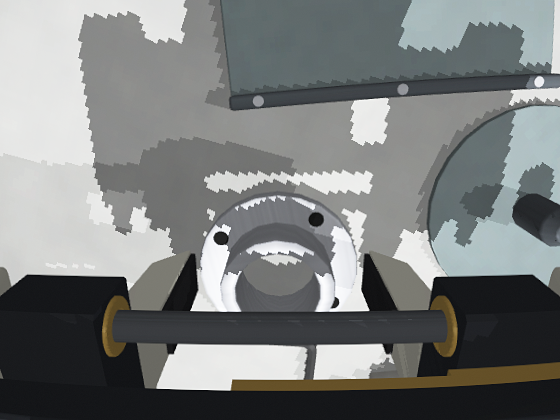

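View pics/s6c.png

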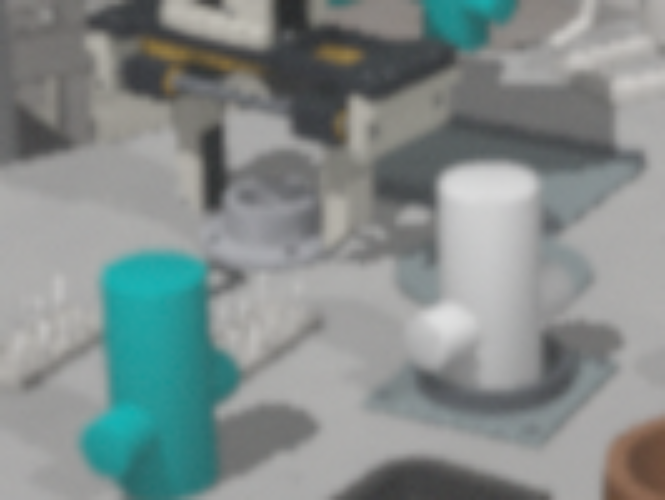

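The fingers straddle the collar just above the disc. Closing.

Call:
play_rows([
  [[-0.001,0,0,0,0.7],[0,0,0,0,-1],[0,0,0,0,-1],[0,0,0,0,-1],[0,0,0,0,-1],[0,0,0,0,-1],[0,0,0,0,-1],[-0.005,0,0,0,-1],[-0.008,0,0,0,-1],[0,0,0,0,-1]],
], grip_force=30)

```text
time: 15.7
tool_pos: [0.4919, -0.264, 0.0261]
tool_rot: [-1.017, 1.559, 2.499]
contact_force: [-0.1, 0.3, -2.3]
opening: 0.0495
```

```bash
python3 - <<'E'
from h import *
plan([.5617,-.3638,.075]);s=robot.observe(); print(s['opening'],s['contact_force'])
E
```

```text
t 15.7 p [ 0.4919 -0.264   0.0261] tool d mm [-50.2084 117.9279 -28.2191]
tool y at -68.58220162381953 x [-0.0091  0.0068 -0.9999] q [-0.6299  0.6387  1.6516  0.0002  0.8626  0.5669]
0.04946534016131009 [-0.1482  0.2534 -2.2752]
```

Call:
play_rows([
  [[-0.01,0,0,0,-1],[-0.014,0,0,0,-1],[-0.014,0.005,0,0,-1],[-0.01,0.015,-0.004,0,-1],[-0.004,0.02,-0.006,0,-1],[0,0.022,-0.006,0,-1],[0,0.022,-0.006,0,-1],[0,0.02,-0.005,0,-1],[0,0.012,-0.002,0,-1],[0,0,0,0,-1]],
])

```text
time: 16.7
tool_pos: [0.5638, -0.3645, 0.0854]
tool_rot: [-0.996, 1.561, 2.52]
contact_force: [-0.7, 0.2, -2.2]
opening: 0.0495
```

```bash
python3 - <<'E'
from h import *
plan([.5617,-.3638,.055]);save('wrist','w7')
E
```

```text
t 16.7 p [ 0.5638 -0.3645  0.0854] tool d mm [30.3866 -1.1499  1.4964]
tool y at -68.53540121558385 x [-0.0078  0.0056 -1.    ] q [-0.6877  0.7377  1.2433 -0.0007  1.1701  0.5087]
```

View pics/w7.png

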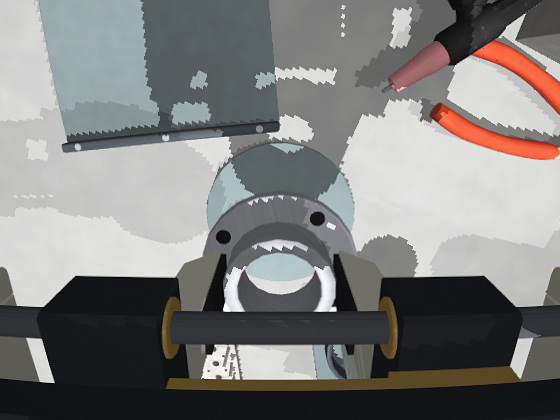

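The flange is centred over the stand: base centre at about 281, flange centre at about 280. Lowering.

Call:
play_rows([
  [[0.003,0,0.001,0,-1],[0.004,0,0,0,-1],[0.004,-0.001,0,0,-1],[0.004,0,0,0,-1],[0.004,0,0,0,-1],[0.004,0,0,0,-1],[0.004,0,0,0,-1],[0.003,0,0,0,-1],[0,0,0,0,-1],[0,0,0,0,-1]],
])

```text
time: 17.75
tool_pos: [0.5599, -0.3594, 0.0525]
tool_rot: [-1.052, 1.556, 2.466]
contact_force: [0.8, -0.1, -2.1]
opening: 0.0499
```

```bash
python3 - <<'E'
from h import *
plan([.5617,-.3638,.0165]);save('wrist','w8')
E
```

```text
t 17.75 p [ 0.5599 -0.3594  0.0525] tool d mm [35.9314  5.2214 -0.3471]
tool y at -68.43330831283349 x [-0.0114  0.0091 -0.9999] q [-0.6857  0.7657  1.2875 -0.0002  1.103   0.5087]
```

View pics/w8.png

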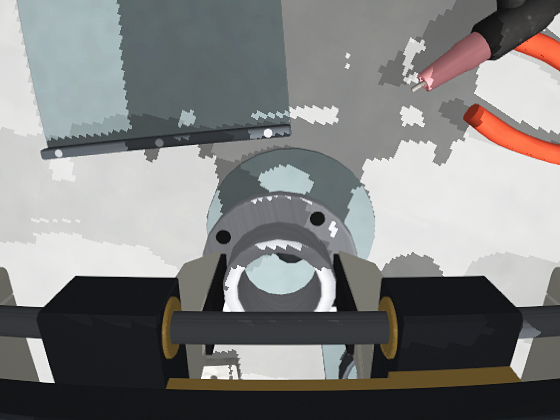

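The dark spigot shows through the bore at (290,257), so shifting 5 mm along +y agrees with the measurement.

Call:
play_rows([
  [[0,0.003,0,0,-1],[0,0.003,0,0,-1],[0.004,0,0,0,-1],[0.004,0,0,0,-1],[0.004,0,0,0,-1],[0.004,0,0,0,-1],[0.003,0,0,0,-1],[0,0,0,0,-1],[0,0,0,0,-1],[0,0,0,0,-1]],
])

```text
time: 18.8
tool_pos: [0.5621, -0.3654, 0.0317]
tool_rot: [-1.048, 1.556, 2.47]
contact_force: [-0.3, -0.7, -2.4]
opening: 0.0493
```

```bash
python3 - <<'E'
from h import *
plan([.5617,-.3638,.0165]);save('wrist','w9');print(robot.observe()['contact_force'])
E
```

```text
t 18.8 p [ 0.5621 -0.3654  0.0317] tool d mm [15.2639 -1.4719 -0.3812]
tool y at -68.43909183900442 x [-0.0113  0.009  -0.9999] q [-0.6906  0.7981  1.2845 -0.0003  1.0734  0.504 ]
[-0.2463 -0.8643 -1.6874]
```

View pics/w9.png

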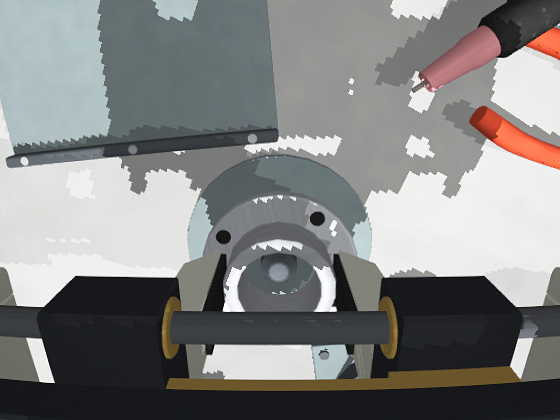

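The spigot tip at (280,270) is centred in the bore. Lowering the rest.

Call:
play_rows([
  [[0.003,-0.001,0,0,-1],[0.003,0,0,0,-1],[0.003,0,0,0,-1],[0.003,0,0,0,-1],[0.002,0,0,0,-1],[0.001,0,0,0,-1],[0.001,0,0,0,-1],[0,0,0,0,-1],[0,0,0,0,-1],[0,0,0,0,-1]],
])

```text
time: 19.85
tool_pos: [0.562, -0.3646, 0.017]
tool_rot: [-1.032, 1.559, 2.486]
contact_force: [0.3, -0.3, -1.7]
opening: 0.0493
```

```bash
python3 - <<'E'
from h import *
plan([.5617,-.3638,.0165]);print(robot.observe()['contact_force'])
E
```

```text
t 19.85 p [ 0.562  -0.3646  0.017 ] tool d mm [ 0.5018 -0.8641 -0.0301]
tool y at -68.42427631091292 x [-0.0096  0.0074 -0.9999] q [-0.6896  0.814   1.298  -0.0005  1.0418  0.5048]
[ 0.2824 -0.3108 -1.7488]
```

Call:
play_rows([
  [[0.001,0,0,0,-1],[0.001,0,0,0,-1],[0,0,0,0,-1],[0,0,0,0,0.5],[0,0,0,0,0.5],[0,0,0,0,0.5],[0,0,0,0,0.7],[-0.004,0,0,0,0.7],[-0.01,0,0,0,0.7],[-0.015,0,0,0,0.7]],
])

```text
time: 20.85
tool_pos: [0.5619, -0.3646, 0.0456]
tool_rot: [-1.031, 1.557, 2.487]
contact_force: [0.0, -0.6, 0.4]
opening: 0.0782
```

```bash
python3 - <<'E'
from h import *
plan([.418,-.369,.23],26.5-90);save('side','s9');save('wrist','w10')
import cv2
a=cv2.imread('pics/s9.png')[160:280,220:380]
cv2.imwrite('pics/s9c.png',cv2.resize(a,None,fx=4,fy=4))
E
```

```text
t 20.85 p [ 0.5619 -0.3646  0.0456] tool d mm [-182.7754  -51.0052  136.7434]
tool y at -68.42555788798619 x [-0.0112  0.0086 -0.9999] q [-0.6896  0.7807  1.2774 -0.0006  1.0976  0.5048]
turn about x deg -4.925557887986187 joint6 lim ok? 0.5048169894838582
```

View pics/s9c.png

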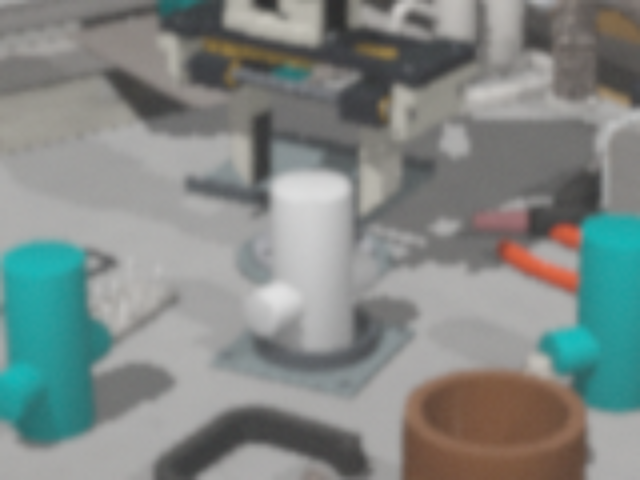

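View pics/w10.png

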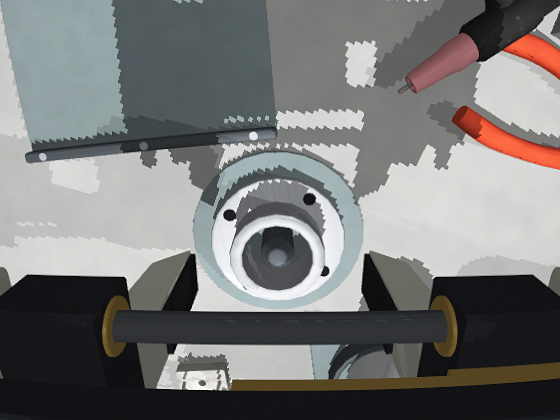

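The flange sits over the spigot. I'll rise to view the pallet and plates.

Call:
play_rows([
  [[-0.02,0,0,0,0.7],[-0.032,-0.006,0.003,0,0.7],[-0.032,-0.01,0.004,-1,0.7],[-0.032,-0.01,0.004,-1,0.7],[-0.032,-0.012,0.004,-1,0.7],[-0.032,-0.012,0.004,-1,0.7],[-0.032,-0.012,0.004,-1,0.7],[-0.032,-0.01,0.004,0,0.7],[-0.015,-0.005,0.002,0,0.7],[0,0,0,0,0.7]],
])

```text
time: 21.95
tool_pos: [0.5044, -0.3061, 0.3229]
tool_rot: [-0.845, 1.57, 2.764]
contact_force: [0.3, -0.0, 0.4]
opening: 0.0781
```

```bash
python3 - <<'E'
from h import *
import pickle
plan([.418,-.369,.15],26.5-90)
cal=robot.get_calibration('wrist'); save('wrist','w11'); pickle.dump(cal,open('cal11.pkl','wb'))
for P in ([.418,-.369,.008],[.3324,-.3166,.008],[.632,-.256,.004]): print(proj('wrist',P,cal))
E
```

```text
t 21.95 p [ 0.5044 -0.3061  0.3229] tool d mm [172.9664  17.3338 105.3983]
tool y at -63.215377918462494 x [-0.0008  0.0003 -1.    ] q [-0.6751  0.418   1.1475 -0.0003  1.5769  0.4282]
turn about x deg 0.28462208153750623 joint6 lim ok? 0.4281955172239272
[292.7873 229.4087]
[231.1533 264.4407]
[291.0463  37.1391]
```

View pics/w11.png

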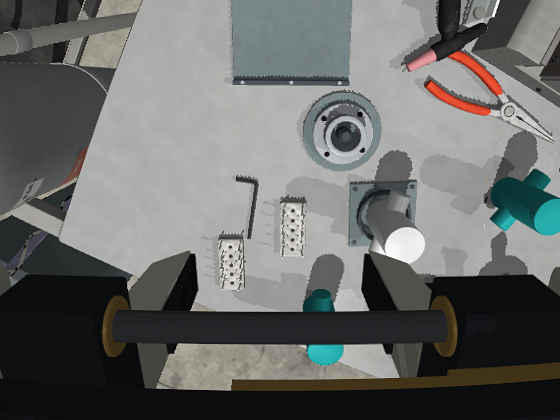

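```bash
python3 - <<'E'
from h import *
import pickle,cv2
cal=pickle.load(open('cal11.pkl','rb'))
a=cv2.imread('pics/w11.png')
c=np.vstack([cv2.resize(a[0:100,210:370],None,fx=5,fy=5,interpolation=cv2.INTER_CUBIC)])
cv2.imwrite('pics/w11a.png',c)
cv2.imwrite('pics/w11b.png',cv2.resize(a[170:300,205:325],None,fx=4.5,fy=4.5,interpolation=cv2.INTER_CUBIC))
E
```

```text
(no output)
```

View pics/w11a.png

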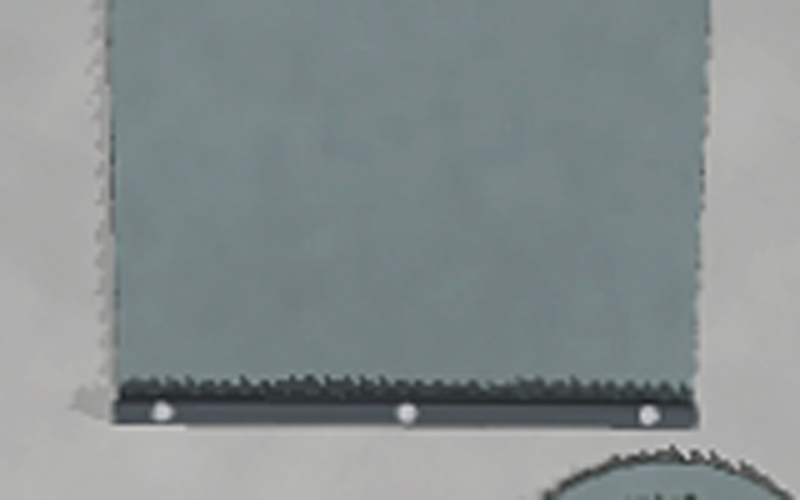

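View pics/w11b.png

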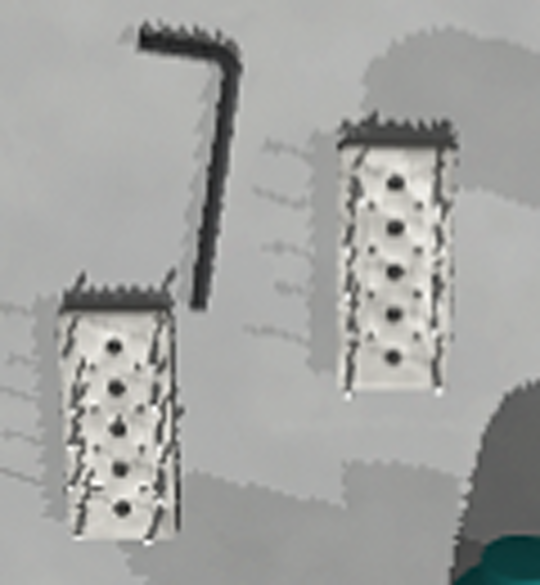

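```bash
python3 - <<'E'
from h import *
import pickle
cal=pickle.load(open('cal11.pkl','rb'))
w=lambda p,z:at('wrist',p,z,cal)
f=lambda x,y:(210+x/5-.5,y/5-.5)
m,l,r=[w(f(*p),.012) for p in((407,412),(163,411),(649,413))]
print(m,l,r,np.linalg.norm(l-r)); an=np.arctan2(*(r-l)[1::-1]);print('local x deg',np.degrees(an))
ux=np.array([np.cos(an),np.sin(an),0]);uy=np.array([-np.sin(an),np.cos(an),0])
C=m+uy*.052; C[2]=.004
L=w(f(116,300),.004);R=w(f(696,300),.004); M=(L+R)/2
print('centre',C,'width',np.linalg.norm(L-R),'edge mid offset along x',(M-C)@ux)
for s in(-.036,.036): print('slot',C+ux*s)
g=lambda x,y:(205+x/4.5-.5,170+y/4.5-.5)
for h in [[(397,182),(395,271),(393,357)],[(115,346),(119,429),(123,508)]]:
    P=[w(g(*q),.008) for q in h];print(P[1],'long',np.degrees(np.arctan2(*(P[0]-P[2])[1::-1])), sum(P)/3)
E
```

```text
[ 0.586  -0.2792  0.012 ] [ 0.56   -0.2271  0.012 ] [ 0.6122 -0.3308  0.012 ] 0.11611291488289564
local x deg -63.29699570264858
centre [ 0.6324 -0.2559  0.004 ] width 0.1391178612551716 edge mid offset along x -0.00018060395821335902
slot [ 0.6162 -0.2237  0.004 ]
slot [ 0.6486 -0.288   0.004 ]
[ 0.4173 -0.3686  0.008 ] long 26.23639562458944 [ 0.4173 -0.3686  0.008 ]
[ 0.3317 -0.3166  0.008 ] long 26.861646453321317 [ 0.3318 -0.3166  0.008 ]
```

The pallet centre is (0.632, -0.256) with local x at −63.3°. The plates agree between the two views: A at (0.417, -0.369) and B at (0.332, -0.317). The gripper body would pass near the white tee at plate A, so I'll grip A 20 mm along its length and offset the jaws 8 mm away.

```bash
python3 - <<'E'
from h import *
plan([.3959,-.3703,.10],-63.6)
E
```

```text
t 22.0 p [ 0.5044 -0.3061  0.3217] tool d mm [221.8506   8.8083 125.5317]
tool y at -63.21943214953759 x [-0.0019  0.0012 -1.    ] q [-0.6752  0.4193  1.1488 -0.0003  1.5758  0.4282]
turn about x deg 0.3805678504624126 joint6 lim ok? 0.42820336235767414
```

Call:
play_rows([
  [[0.01,0,0.008,0,0.3],[0.024,0.001,0.014,0,0.3],[0.026,0.001,0.015,0,0.3],[0.027,0.001,0.015,0,0.3],[0.027,0.001,0.015,0,0.3],[0.027,0.001,0.015,0,0.3],[0.027,0.001,0.015,0,0.3],[0.026,0.001,0.014,0,0.3],[0.015,0.001,0.008,0,0.3],[0,0,0,0,0.3]],
])

```text
time: 23.0
tool_pos: [0.3935, -0.364, 0.0908]
tool_rot: [-1.332, 1.55, 2.278]
contact_force: [0.2, 1.1, 0.1]
opening: 0.0597
```

```bash
python3 - <<'E'
from h import *
plan([.3959,-.3703,.04],-63.6)
E
```

```text
t 23.0 p [ 0.3935 -0.364   0.0908] tool d mm [50.6726  7.7496  0.4535]
tool y at -63.210455111659726 x [-0.0135  0.0158 -0.9998] q [-0.8892  0.5188  1.6553 -0.0006  0.9883  0.2144]
turn about x deg 0.3895448883402821 joint6 lim ok? 0.21437851357392085
```

Call:
play_rows([
  [[0.003,0.002,0,0.4,0.3],[0.006,0.003,0,0,0.3],[0.006,0.002,0,0,0.3],[0.006,0,0,0,0.3],[0.006,0,0,0,0.3],[0.006,0,0,0,0.3],[0.006,0,0,0,0.3],[0.006,0,0,0,0.3],[0.003,0,0,0,0.3],[0,0,0,0,0.3]],
])

```text
time: 24.0
tool_pos: [0.3985, -0.3696, 0.0395]
tool_rot: [-1.344, 1.552, 2.259]
contact_force: [-0.2, -0.7, -0.6]
opening: 0.0599
```

```bash
python3 - <<'E'
from h import *
plan([.3959,-.3703,.003],-63.6);save('wrist','w12')
E
```

```text
t 24.0 p [ 0.3985 -0.3696  0.0395] tool d mm [36.4825  0.1095  2.438 ]
tool y at -63.54560461822621 x [-0.0118  0.0144 -0.9998] q [-0.8889  0.6016  1.6793 -0.0002  0.8793  0.2203]
turn about x deg 0.05439538177378722 joint6 lim ok? 0.22028950129782335
```

View pics/w12.png

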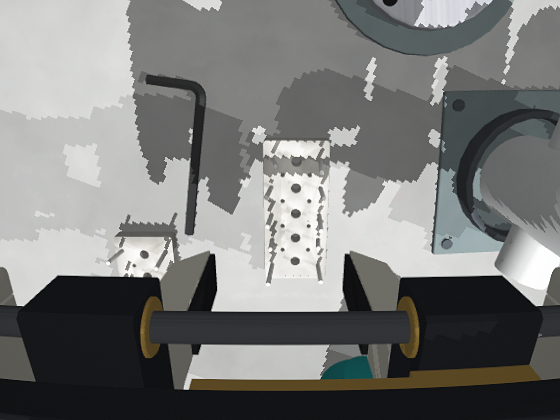

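The plate is between the fingers. The hex key tip at (190,235) and plate B's corner at (175,240) are both clear of the left finger. Going down.

Call:
play_rows([
  [[0.003,0,0.001,0,0.3],[0.004,0,0.001,0,0.3],[0.004,0,0,0,0.3],[0.004,0,0,0,0.3],[0.004,0,0,0,0.3],[0.004,0,0,0,0.3],[0.003,0,0,0,0.3],[0.003,0,0,0,0.3],[0,0,0,0,0.3],[0,0,0,0,0.3]],
])

```text
time: 25.05
tool_pos: [0.3964, -0.3707, 0.0085]
tool_rot: [-1.343, 1.553, 2.26]
contact_force: [0.2, -0.5, -0.5]
opening: 0.0596
```

```bash
python3 - <<'E'
from h import *
plan([.3959,-.3703,.003],-63.6);save('wrist','w13');save('side','s13')
import cv2
a=cv2.imread('pics/s13.png')[170:290,180:340]
cv2.imwrite('pics/s13c.png',cv2.resize(a,None,fx=5,fy=5))
E
```

```text
t 25.05 p [ 0.3964 -0.3707  0.0085] tool d mm [ 5.5312 -0.4565  0.2724]
tool y at -63.555222398062746 x [-0.011   0.0134 -0.9998] q [-0.893   0.648   1.7024 -0.0003  0.8085  0.2164]
turn about x deg 0.04477760193725544 joint6 lim ok? 0.21642792773374822
```

View pics/w13.png

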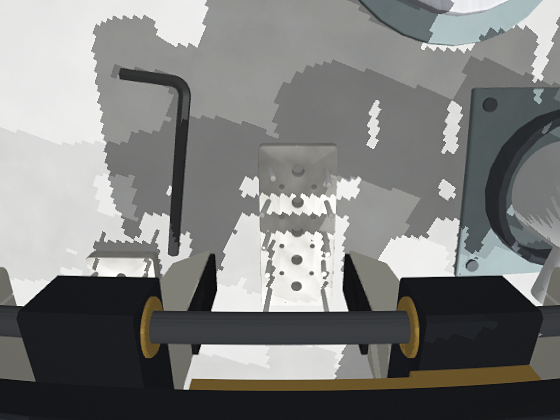

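View pics/s13c.png

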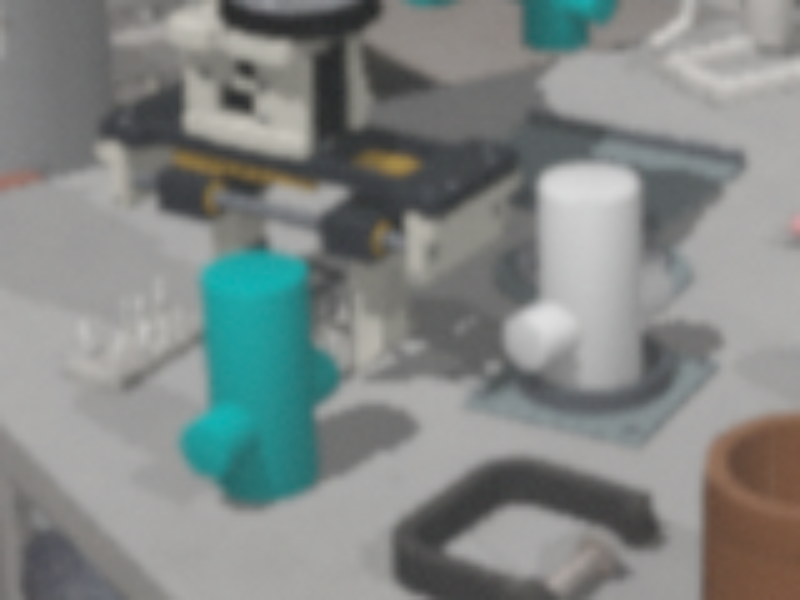

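Only about 2 mm separates the left finger's back from the key, so I'll narrow the opening and shift 2 mm away before the last 5 mm.

Call:
play_rows([
  [[0,0.002,0,0,0.17],[0,0,0,0,0.17],[0,0,0,0,0.17],[0.002,0,0,0,0.17],[0.002,0,0,0,0.17],[0.001,0,0,0,0.17],[0,0,0,0,-1],[0,0,0,0,-1],[0,0,0,0,-1],[0,0,0,0,-1]],
], grip_force=30)

```text
time: 26.15
tool_pos: [0.3976, -0.3729, 0.0036]
tool_rot: [-1.338, 1.555, 2.266]
contact_force: [-0.6, 0.1, -0.3]
opening: 0.0336
```

Call:
play_rows([
  [[0,0,0,0,-1],[0,0,0,0,-1],[0,0,0,0,-1],[-0.002,0,0,0,-1],[-0.005,0,0,0,-1],[-0.008,0,0,0,-1],[-0.01,0,0,0,-1],[-0.01,0,0,0,-1],[-0.005,0,0,0,-1],[0,0,0,0,-1]],
])

```text
time: 27.15
tool_pos: [0.3982, -0.3736, 0.048]
tool_rot: [-1.34, 1.556, 2.263]
contact_force: [0.0, -0.2, -1.6]
opening: 0.0332
```

```bash
python3 - <<'E'
from h import *
plan([.3959,-.3703,.003],-63.6);save('wrist','w14');save('side','s14')
print(robot.observe()['opening'])
import cv2
a=cv2.imread('pics/s14.png')[170:290,180:340]
cv2.imwrite('pics/s14c.png',cv2.resize(a,None,fx=5,fy=5))
E
```

```text
t 27.15 p [ 0.3982 -0.3736  0.048 ] tool d mm [45.0198 -3.2788  0.4561]
tool y at -63.54853144232433 x [-0.0096  0.0116 -0.9999] q [-0.8937  0.5909  1.669  -0.0003  0.8968  0.2156]
turn about x deg 0.05146855767566194 joint6 lim ok? 0.21557041991670292
0.03351992716067294
```

View pics/w14.png

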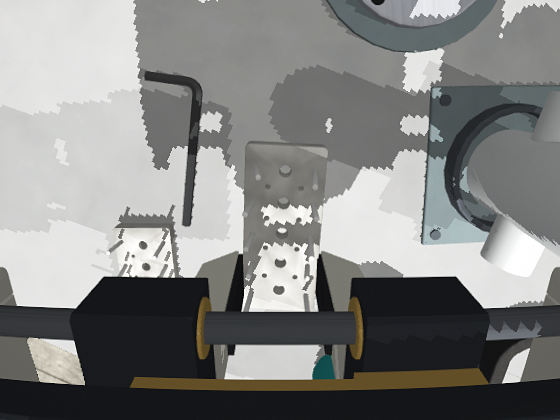

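View pics/s14c.png

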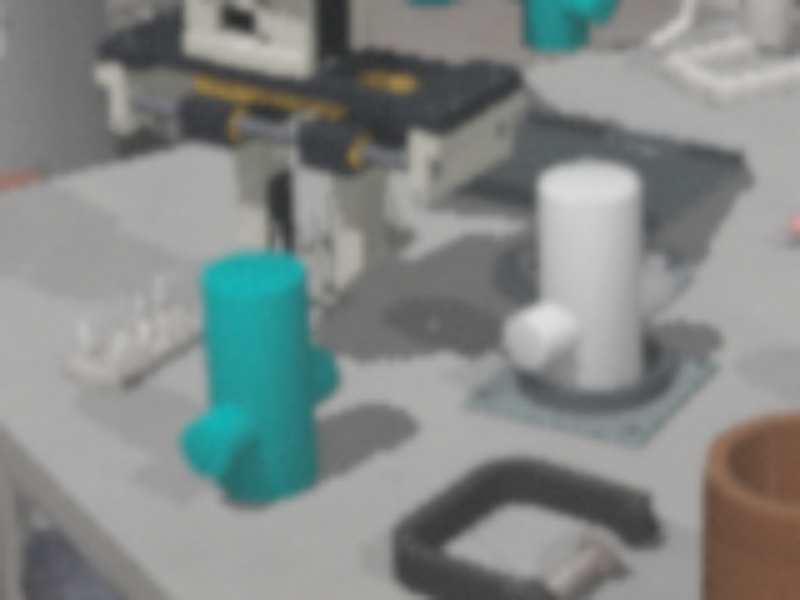

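```bash
python3 - <<'E'
from h import *
plan([.632,-.2986,.10],-63.35)
E
```

```text
t 27.25 p [ 0.3979 -0.3732  0.0471] tool d mm [ -54.4197   36.6107 -242.6401]
tool y at -63.550109008187015 x [-0.0105  0.0126 -0.9999] q [-0.8938  0.5922  1.6697 -0.0004  0.8961  0.2156]
turn about x deg -0.20010900818701316 joint6 lim ok? 0.21558075458623632
```

Call:
play_rows([
  [[-0.012,0,0,0,-1],[-0.016,0,-0.008,0,-1],[-0.014,0.004,-0.024,0,-1],[-0.008,0.005,-0.032,0,-1],[-0.004,0.006,-0.034,0,-1],[0,0.006,-0.034,0,-1],[0,0.006,-0.034,0,-1],[0,0.005,-0.032,0,-1],[0,0.003,-0.018,0,-1],[0,0,0,0,-1]],
])

```text
time: 28.25
tool_pos: [0.6139, -0.3057, 0.105]
tool_rot: [-1.367, 1.55, 2.234]
contact_force: [0.6, 1.1, -1.1]
opening: 0.0336
```

```bash
python3 - <<'E'
from h import *
import pickle
plan([.632,-.2986,.05],-63.35)
cal=robot.get_calibration('wrist');save('wrist','w15');pickle.dump(cal,open('cal15.pkl','wb'))
for x,y in((.038-.017,.039),(.038+.017,.039),(.038+.017,-.039),(.038-.017,-.039)):
    a=np.radians(-63.3);print(proj('wrist',[.6324+x*np.cos(a)-y*np.sin(a),-.2559+x*np.sin(a)+y*np.cos(a),.012],cal))
E
```

```text
t 28.25 p [ 0.6139 -0.3057  0.105 ] tool d mm [ 54.8953   2.7138 -19.6157]
tool y at -63.71208271582362 x [-0.0125  0.016  -0.9998] q [-0.5768  0.7499  1.1605  0.007   1.2505  0.5329]
turn about x deg -0.3620827158236182 joint6 lim ok? 0.5329008957698169
[258.7225  92.0879]
[311.6583  91.8122]
[309.6615 207.0407]
[261.1867 207.0229]
```

View pics/w15.png

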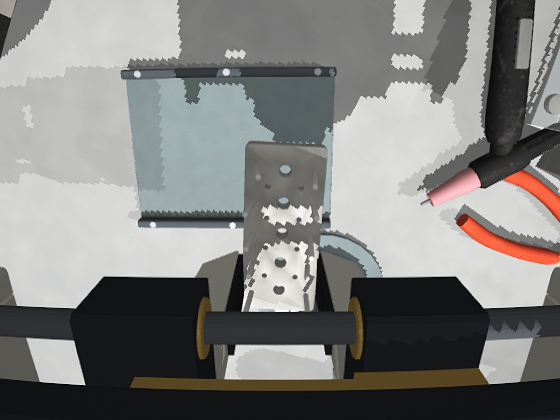

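```bash
python3 - <<'E'
from h import *
import pickle
cal=pickle.load(open('cal15.pkl','rb'));a=np.radians(-63.3)
for p in [(137,74),(226,72),(318,72),(153,224),(233,225)]:
    q=at('wrist',p,.012,cal)-[.6324,-.2559,0]; print(q[0]*np.cos(a)+q[1]*np.sin(a),-q[0]*np.sin(a)+q[1]*np.cos(a))
E
```

```text
-0.05800100691729518 0.05199227707606657
0.00035799260874086816 0.05175236779189123
0.058837992860177726 0.0512616710870614
-0.058066215725762704 -0.052055290368553844
0.0004813107072632432 -0.052592288126771046
```

Call:
play_rows([
  [[0,0.001,-0.004,-0.4,-1],[0.003,0.001,-0.005,0,-1],[0.005,0,-0.005,0,-1],[0.005,0,-0.004,0,-1],[0.006,0,-0.002,0,-1],[0.006,0,0,0,-1],[0.006,0,0,0,-1],[0.005,0,0,0,-1],[0.003,0,0,0,-1],[0,0,0,0,-1]],
])

```text
time: 29.3
tool_pos: [0.6279, -0.2997, 0.0616]
tool_rot: [-1.248, 1.545, 2.356]
contact_force: [0.4, 0.1, -0.1]
opening: 0.0333
```

```bash
python3 - <<'E'
from h import *
plan([.632,-.2986,.008],-63.35)
save('wrist','w16')
E
```

```text
t 29.3 p [ 0.6279 -0.2997  0.0616] tool d mm [53.5518  2.161  -4.5773]
tool y at -63.53706638344507 x [-0.0179  0.0179 -0.9997] q [-0.5579  0.8135  1.1584  0.0062  1.1944  0.5486]
turn about x deg -0.18706638344507098 joint6 lim ok? 0.5485544331507525
```

View pics/w16.png

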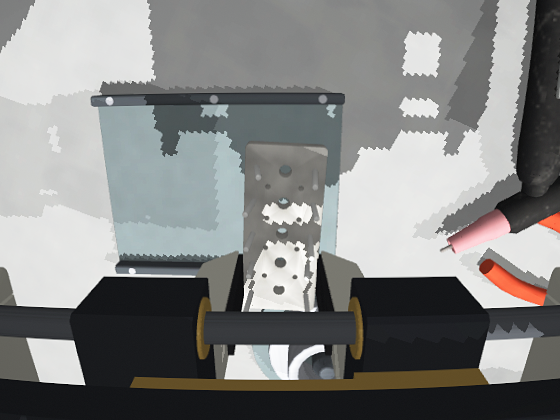

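Call:
play_rows([
  [[0,0.001,-0.002,-0.2,-1],[0.002,0.001,-0.002,0,-1],[0.004,0,-0.001,0,-1],[0.004,0,0,0,-1],[0.004,0,0,0,-1],[0.004,0,0,0,-1],[0.004,0,0,0,-1],[0.004,0,0,0,-1],[0.002,0,0,0,-1],[0,0,0,0,-1]],
])

```text
time: 30.35
tool_pos: [0.6336, -0.2989, 0.0319]
tool_rot: [-1.265, 1.547, 2.343]
contact_force: [-0.1, 0.5, -1.9]
opening: 0.033
```

```bash
python3 - <<'E'
from h import *
plan([.632,-.2986,.008],-63.35)
E
```

```text
t 30.35 p [ 0.6336 -0.2989  0.0319] tool d mm [23.9295 -0.4603  1.1481]
tool y at -63.31915119888568 x [-0.0167  0.0172 -0.9997] q [-0.5527  0.8531  1.1644  0.0064  1.1474  0.5496]
turn about x deg 0.03084880111433108 joint6 lim ok? 0.5496338577122063
```

Call:
play_rows([
  [[0.002,0,0,0,-1],[0.003,0,0,0,-1],[0.003,0,0,0,-1],[0.003,0,0,0,-1],[0.003,0,0,0,-1],[0.003,0,0,0,-1],[0.003,0,0,0,-1],[0.002,0,0,0,-1],[0.001,0,0,0,-1],[0,0,0,0,-1]],
])

```text
time: 31.35
tool_pos: [0.6336, -0.2988, 0.0077]
tool_rot: [-1.276, 1.548, 2.331]
contact_force: [0.3, -0.5, -0.6]
opening: 0.0332
```

```bash
python3 - <<'E'
from h import *
plan([.632,-.2986,.008],-63.35); save('wrist','w17')
E
```

```text
t 31.35 p [ 0.6336 -0.2988  0.0077] tool d mm [-0.2451 -0.8604  1.3157]
tool y at -63.32195183310458 x [-0.0157  0.0165 -0.9997] q [-0.5526  0.8798  1.1812  0.0065  1.1026  0.5495]
turn about x deg 0.02804816689541667 joint6 lim ok? 0.549515010425314
```

View pics/w17.png

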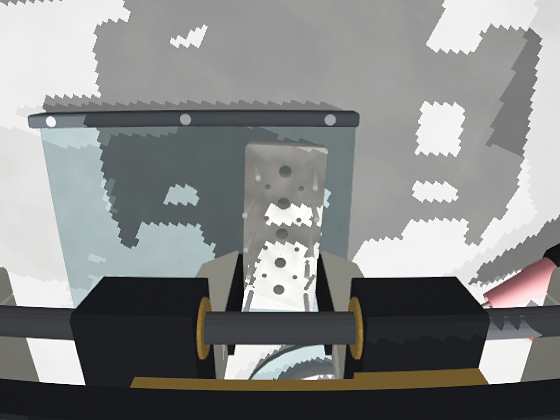

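The plate is between the bars, with the far gap between rows 127 and 143. Releasing.

Call:
play_rows([
  [[0.001,0,0,0,-1],[0,0,0,0,-1],[0,0,0,0,0.1],[0,0,0,0,0.1],[0,0,0,0,0.1],[-0.003,0,0,0,0.1],[-0.008,0,0,0,0.1],[-0.015,0,0,0,0.1],[-0.02,0,0,0,0.1],[-0.015,0,0,0,0.1]],
])

```text
time: 32.4
tool_pos: [0.6342, -0.2995, 0.0713]
tool_rot: [-1.263, 1.546, 2.344]
contact_force: [-0.5, 0.1, 0.4]
opening: 0.0503
```

```bash
python3 - <<'E'
from h import *
c=np.array([.3318,-.3166]); a=np.radians(-63.3)
t=c-.022*np.array([np.cos(a),np.sin(a)]); print(t)
plan([*t,.13],-63.3)
save('wrist','w18')
E
```

```text
[ 0.3219 -0.2969]
t 32.4 p [ 0.6342 -0.2995  0.0713] tool d mm [ -53.3096 -143.8105  278.2851]
tool y at -63.32478771847112 x [-0.017   0.0175 -0.9997] q [-0.5531  0.8134  1.1297  0.0063  1.2222  0.5499]
turn about x deg -0.02478771847111716 joint6 lim ok? 0.5498500008011831
```

View pics/w18.png

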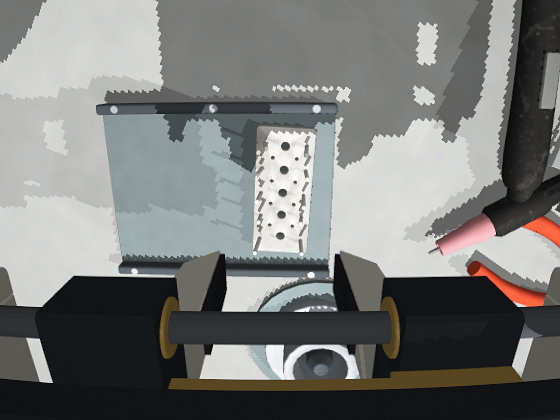

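Plate A is flat between the bars near the right end. Now plate B.

Call:
play_rows([
  [[-0.015,0,0,0,0.3],[-0.02,-0.004,0.01,0,0.6],[-0.015,-0.016,0.025,0,1],[-0.01,-0.02,0.034,0,1],[-0.003,-0.02,0.036,0,1],[0,-0.02,0.036,0,1],[0,-0.018,0.036,0,1],[0,-0.016,0.036,0,1],[0,-0.016,0.034,0,1],[0,-0.006,0.015,0,1]],
])

```text
time: 33.45
tool_pos: [0.3347, -0.2975, 0.1501]
tool_rot: [-2.234, 1.567, 1.378]
contact_force: [0.3, 0.0, 0.6]
opening: 0.0921
```

```bash
python3 - <<'E'
from h import *
plan([.3219,-.2969,.06],-63.3)
save('wrist','w19')
E
```

```text
t 33.45 p [ 0.3347 -0.2975  0.1501] tool d mm [90.0911 -6.0394 11.3218]
tool y at -63.06904308273693 x [ 0.0007  0.0033 -1.    ] q [-0.8999  0.2885  1.8389  0.003   1.0165  0.1992]
turn about x deg 0.23095691726305745 joint6 lim ok? 0.19922542153551037
```

View pics/w19.png

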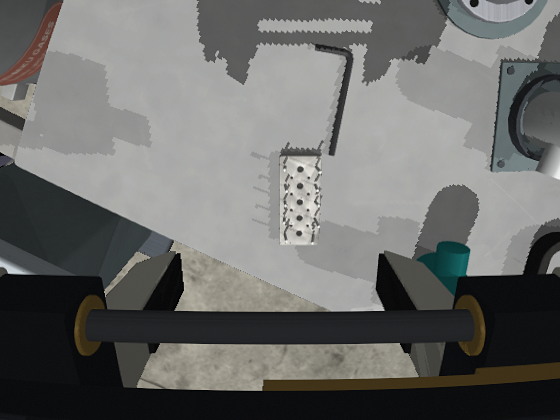

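```bash
python3 - <<'E'
from h import *
import pickle
cal=pickle.load(open('cal11.pkl','rb'));print(at('wrist',(324,348),.1,cal))
cal=pickle.load(open('cal1.pkl','rb'));print(at('wrist',(350,275),.1,cal))
print('B centre now',at('wrist',(300,201),.008))
E
```

```text
[ 0.3268 -0.4567  0.1   ]
[ 0.3277 -0.4568  0.1   ]
B centre now [ 0.3316 -0.3169  0.008 ]
```

Call:
play_rows([
  [[0.005,-0.001,0.002,0.2,1],[0.01,-0.001,0.002,0,1],[0.012,-0.001,0.002,0,1],[0.012,-0.001,0.002,0,1],[0.012,-0.001,0.002,0,1],[0.012,-0.001,0.001,0,1],[0.012,0,0,0,1],[0.01,0,0,0,1],[0.005,0,0,0,1],[0,0,0,0,1]],
])

```text
time: 34.5
tool_pos: [0.3268, -0.2973, 0.0528]
tool_rot: [3.076, 1.567, 0.405]
contact_force: [0.1, -0.1, -0.3]
opening: 0.0919
```

```bash
python3 - <<'E'
from h import *
plan([.3219,-.2969,.0085],-63.3)
E
```

```text
t 34.5 p [ 0.3268 -0.2973  0.0528] tool d mm [44.2828 -2.5457  4.305 ]
tool y at -63.01036567383985 x [ 0.0031  0.0013 -1.    ] q [-0.9144  0.4335  1.9668  0.0048  0.7404  0.1818]
turn about x deg 0.2896343261601544 joint6 lim ok? 0.18180770046226868
```

Call:
play_rows([
  [[0.003,-0.001,0.001,0.3,1],[0.005,-0.001,0.001,0,1],[0.005,0,0.001,0,1],[0.006,0,0.001,0,1],[0.006,0,0,0,1],[0.006,0,0,0,1],[0.005,0,0,0,1],[0.004,0,0,0,1],[0.002,0,0,0,1],[0,0,0,0,1]],
])

```text
time: 35.5
tool_pos: [0.323, -0.2979, 0.0076]
tool_rot: [2.62, 1.566, -0.056]
contact_force: [-0.2, 0.3, 0.8]
opening: 0.0916
```

```bash
python3 - <<'E'
from h import *
plan([.3219,-.2969,.0033],-63.3);save('wrist','w20')
E
```

```text
t 35.5 p [ 0.323  -0.2979  0.0076] tool d mm [ 4.2631 -1.4331  0.5785]
tool y at -63.31031045733949 x [ 0.0043 -0.0002 -1.    ] q [-0.9221  0.5183  2.0087  0.0058  0.6117  0.1781]
turn about x deg -0.01031045733950009 joint6 lim ok? 0.17810167375868197
```

View pics/w20.png

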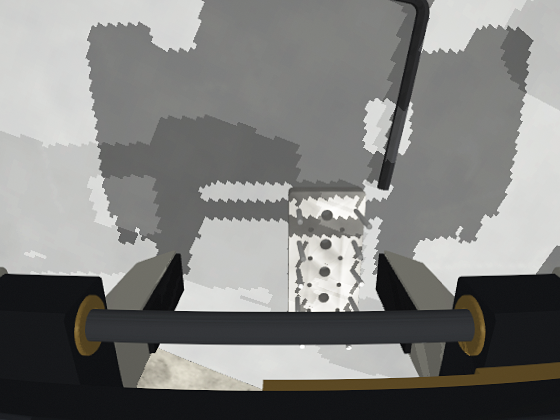

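The plate is at the right side of the open jaws and the key is clear. Next: down 4 mm and close.

Call:
play_rows([
  [[0.002,0,0,0,1],[0.002,0,0,0,1],[0,0,0,0,0.3],[0,0,0,0,-0.3],[0,0,0,0,-1],[0,0,0,0,-1],[0,0,0,0,-1],[0,0,0,0,-1],[0,0,0,0,-1],[0,0,0,0,-1]],
], grip_force=30)

```text
time: 36.55
tool_pos: [0.3239, -0.299, 0.0043]
tool_rot: [2.246, 1.564, -0.43]
contact_force: [-0.1, 0.0, 0.3]
opening: 0.0331
```

```bash
python3 - <<'E'
from h import *
plan([.3219,-.2969,.0033],-63.3);s=robot.observe();print(s['opening'],s['contact_force'])
E
```

```text
t 36.55 p [ 0.3239 -0.299   0.0043] tool d mm [ 0.9479 -2.725   0.8459]
tool y at -63.30215713384834 x [ 0.0063 -0.0029 -1.    ] q [-0.922   0.5255  2.01    0.0058  0.6     0.178 ]
turn about x deg -0.002157133848342596 joint6 lim ok? 0.1779783638137052
0.03305611165664875 [-0.0944  0.0282  0.3185]
```

Call:
play_rows([
  [[-0.004,0,0,0,-1],[-0.01,0,0,0,-1],[-0.015,0,0,0,-1],[-0.015,0,0,0,-1],[-0.015,0,0,0,-1],[-0.015,0,0,0,-1],[-0.015,0,0,0,-1],[-0.01,0,0,0,-1],[-0.005,0,0,0,-1],[0,0,0,0,-1]],
])

```text
time: 37.55
tool_pos: [0.322, -0.2969, 0.1171]
tool_rot: [2.389, 1.565, -0.286]
contact_force: [0.0, 0.6, -0.9]
opening: 0.0329
```

```bash
python3 - <<'E'
from h import *
plan([.616,-.2215,.10],-63.3);save('wrist','w21')
E
```

```text
t 37.55 p [ 0.322  -0.2969  0.1171] tool d mm [  18.5678   64.6956 -296.4251]
tool y at -63.288591355229535 x [ 0.0053 -0.0016 -1.    ] q [-0.9226  0.3166  1.9115  0.0042  0.909   0.1794]
turn about x deg 0.011408644770455112 joint6 lim ok? 0.17940986741139478
```

View pics/w21.png

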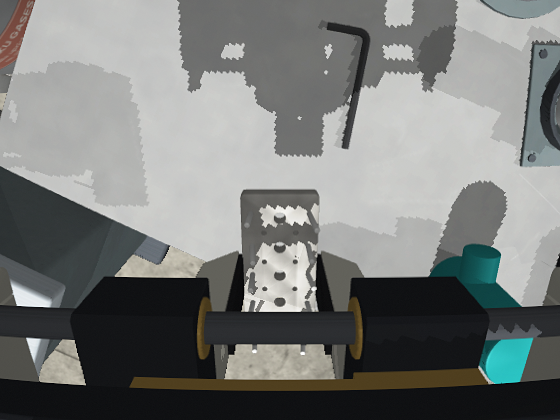

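Plate B is held level and the key is undisturbed. Carrying it to the pallet.

Call:
play_rows([
  [[0,0.003,-0.015,0,-1],[0,0.007,-0.03,0,-1],[0,0.008,-0.036,0,-1],[0,0.008,-0.037,0,-1],[0,0.008,-0.037,0,-1],[0,0.008,-0.037,0,-1],[0,0.008,-0.037,0,-1],[0,0.008,-0.037,0,-1],[0,0.005,-0.022,0,-1],[0,0.001,-0.006,0,-1]],
])

```text
time: 38.6
tool_pos: [0.6195, -0.2161, 0.1077]
tool_rot: [-1.206, 1.559, 2.398]
contact_force: [-0.4, 0.5, -1.3]
opening: 0.0332
```

```bash
python3 - <<'E'
from h import *
plan([.616,-.2215,.06],-63.3)
E
```

```text
t 38.6 p [ 0.6195 -0.2161  0.1077] tool d mm [47.7148  3.8191  5.3758]
tool y at -63.51162598079464 x [-0.0086  0.008  -0.9999] q [-0.4539  0.6893  1.2728  0.0036  1.1908  0.6532]
turn about x deg -0.21162598079465056 joint6 lim ok? 0.653192193720066
```

Call:
play_rows([
  [[0,0.001,0.002,-0.2,-1],[0.003,0.001,0.002,0,-1],[0.007,0.001,0.001,0,-1],[0.007,0,0,0,-1],[0.008,0,0,0,-1],[0.008,0,0,0,-1],[0.008,0,0,0,-1],[0.008,0,0,0,-1],[0.004,0,0,0,-1],[0,0,0,0,-1]],
])

```text
time: 39.6
tool_pos: [0.6098, -0.2222, 0.0473]
tool_rot: [-1.048, 1.552, 2.556]
contact_force: [0.5, 0.6, -1.1]
opening: 0.0334
```

```bash
python3 - <<'E'
from h import *
plan([.616,-.2215,.03],-63.3);save('wrist','w22')
E
```

```text
t 39.6 p [ 0.6098 -0.2222  0.0473] tool d mm [17.178   2.4732 -6.058 ]
tool y at -63.476858582340455 x [-0.016   0.0106 -0.9998] q [-0.4685  0.7474  1.3432  0.0026  1.0702  0.638 ]
turn about x deg -0.17685858234045782 joint6 lim ok? 0.6380246571087761
```

View pics/w22.png

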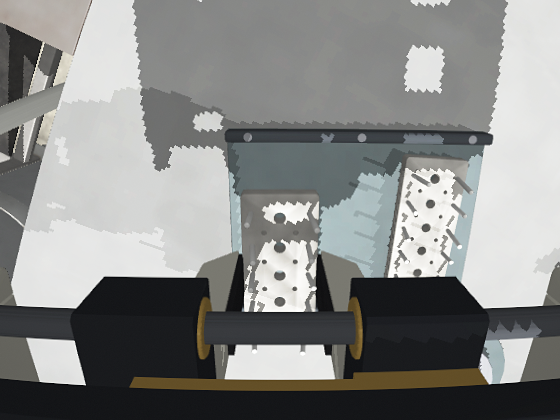

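Call:
play_rows([
  [[0,0.001,-0.002,-0.2,-1],[0.001,0.001,-0.002,0,-1],[0.002,0,-0.002,0,-1],[0.003,0,-0.001,0,-1],[0.003,0,0,0,-1],[0.003,0,0,0,-1],[0.002,0,0,0,-1],[0,0,0,0,-1],[0,0,0,0,-1],[0,0,0,0,-1]],
])

```text
time: 40.65
tool_pos: [0.6184, -0.2207, 0.0334]
tool_rot: [-1.074, 1.554, 2.535]
contact_force: [-0.4, 0.4, -0.5]
opening: 0.0333
```

```bash
python3 - <<'E'
from h import *
plan([.616,-.2215,.0083],-63.3)
E
```

```text
t 40.65 p [ 0.6184 -0.2207  0.0334] tool d mm [25.137  -0.0031  2.2862]
tool y at -63.22995696802234 x [-0.0136  0.0094 -0.9999] q [-0.4606  0.7748  1.3298  0.0028  1.0534  0.6415]
turn about x deg 0.07004303197766149 joint6 lim ok? 0.6415063248902373
```

Call:
play_rows([
  [[0.002,0,0.001,0,-1],[0.003,0,0.001,0,-1],[0.003,0,0,0,-1],[0.003,0,0,0,-1],[0.003,0,0,0,-1],[0.003,0,0,0,-1],[0.003,0,0,0,-1],[0.002,0,0,0,-1],[0.002,0,0,0,-1],[0,0,0,0,-1]],
])

```text
time: 41.65
tool_pos: [0.6164, -0.2217, 0.0088]
tool_rot: [-1.075, 1.555, 2.534]
contact_force: [-1.0, -0.2, -0.3]
opening: 0.0327
```

```bash
python3 - <<'E'
from h import *
plan([.616,-.2215,.0083],-63.3);save('wrist','w23')
E
```

```text
t 41.65 p [ 0.6164 -0.2217  0.0088] tool d mm [ 0.4603 -0.323   0.2341]
tool y at -63.22612586922949 x [-0.0127  0.0088 -0.9999] q [-0.4633  0.8026  1.3512  0.0026  1.003   0.6388]
turn about x deg 0.07387413077050553 joint6 lim ok? 0.6387691291682124
```

View pics/w23.png

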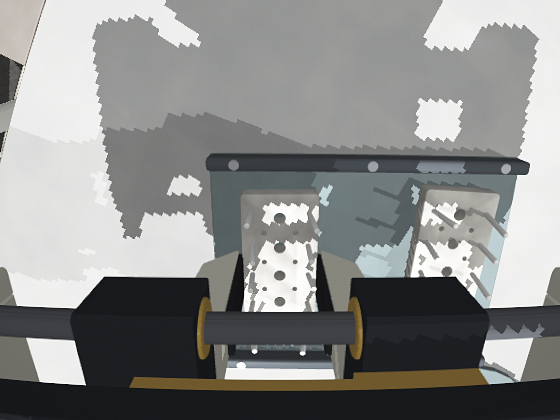

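Both plates are aligned between the bars. Releasing and backing off.

Call:
play_rows([
  [[0.001,0,0,0,-1],[0,0,0,0,-1],[0,0,0,0,0.08],[0,0,0,0,0.08],[0,0,0,0,0.08],[-0.003,0,0,0,0.08],[-0.008,0,0,0,0.08],[-0.015,0,0,0,0.08],[-0.025,0,0,0,0.08],[-0.03,0,0,0,0.08]],
])

```text
time: 42.7
tool_pos: [0.6155, -0.2215, 0.0898]
tool_rot: [-1.031, 1.548, 2.578]
contact_force: [0.1, 0.3, 0.2]
opening: 0.0493
```

Call:
play_rows([
  [[-0.025,0,0.005,0,0.08],[-0.03,0.004,0.01,0,0.08],[-0.03,0.006,0.015,0,0.08],[-0.03,0.006,0.015,0,0.08],[-0.03,0.006,0.015,0,0.08],[-0.03,0.006,0.015,0,0.08],[-0.03,0.006,0.015,0,0.08],[-0.02,0.006,0.01,0,0.08],[-0.005,0,0,0,0.08],[0,0,0,0,0.08]],
])

```text
time: 43.7
tool_pos: [0.5449, -0.3063, 0.35]
tool_rot: [1.955, 1.569, -0.718]
contact_force: [0.6, 1.0, -0.6]
opening: 0.0495
```

```bash
python3 - <<'E'
from h import *
import cv2
plan([.5,-.3,.3]);save('wrist','w24');save('side','s24')
a=cv2.imread('pics/s24.png')[130:280,180:380]
cv2.imwrite('pics/s24c.png',cv2.resize(a,None,fx=4,fy=4))
E
```

```text
t 43.7 p [ 0.5449 -0.3063  0.35  ] tool d mm [ 49.9282 -25.9826  37.3087]
tool y at -63.16686250303881 x [ 0.0016 -0.0014 -1.    ] q [-0.6345  0.488   0.9659 -0.0002  1.6856  0.468 ]
```

View pics/w24.png

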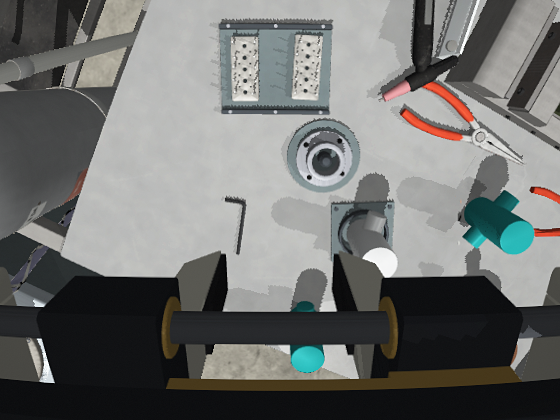

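View pics/s24c.png

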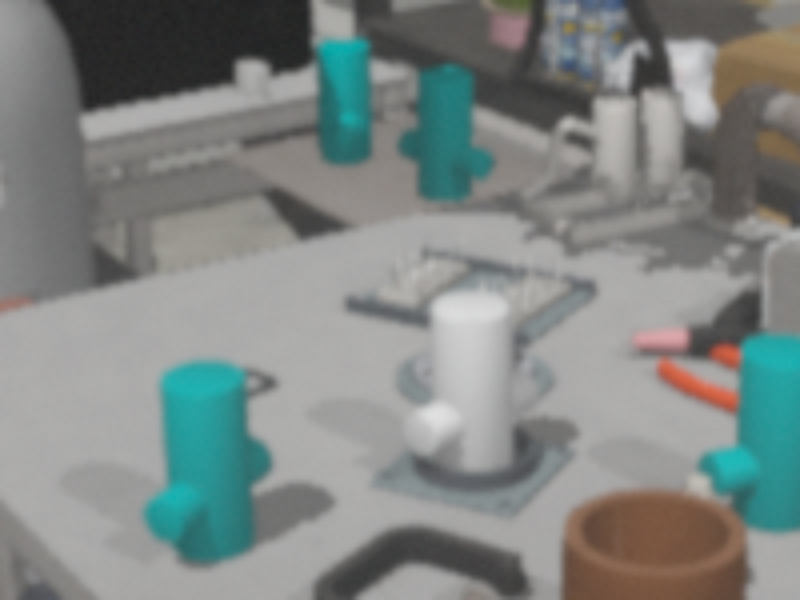

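Both plates lie inside the bars (plate rows 35–100, bars at about 25 and 110). The flange is over the spigot at (325,160), the tee stands in the ring, and the key lies at (238,225). Handing in.

```bash
python3 - <<'E'
from cell import robot
print(robot.observe()['qvel'].round(3), robot.hand_in())
E
```

```text
the job is handed in; nothing more can be done
[ 0.005  0.021  0.021  0.001 -0.003 -0.001] None
```

The job is done and handed in at about 44 s of the 96 s limit. The hand-in gave no verdict.

- **Order:** I placed the tee in the ring stand, then the flange over the spigot, then one plate at each end of the pallet.
- **Last checks:** The final wrist and side pictures show the tee upright in the ring and the flange seated over the spigot. Both plates lie flat with pins up between the edge bars, clear of the bars and the open ends. The gripper was empty, well above everything and touching nothing.
- **Left alone:** The hex key and the turquoise look-alikes appear where they were.
- **Forces:** No reading I took at the end of a move was above about 6 N, and that was mostly the weight of the held part.
- **Small disagreements:** The tool often stopped a few millimetres off (up to about 20 mm once) on the larger moves, and I corrected that before each grasp or placing. The top camera put the pallet about 5 mm off, so I used the wrist camera's figure, which matched in two views.
- **Close clearances:** The fingers passed within a few millimetres of the hex key while gripping the first plate. I slid the second plate about 20 mm on the bench as the jaws closed, to keep the gripper away from a look-alike.

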